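# Mount and lock the T-foot flask post

### The arm

A 6-joint arm with a two-finger parallel gripper is mounted at the origin on the work surface. World frame = base frame: x ahead of the robot, y to its left, z up, the work surface at z = 0. Lengths are in m, angles in rad, forces in N, time in s.
With the tool pointing down it reaches from about 0.3 to 0.825 m from the base axis. Payload 5.4 kg.
Tool frame: the origin (TCP) lies between the finger pads; the fingertips stand 19 mm ahead of it and the grasp point (between the pads) is the TCP; z points along the fingers, y is the direction in which the jaws open and shut (so a half turn about z gives the same grasp; the last joint's range is limited). The gripper opens to 92 mm and grips with 3 to 60 N. Pads are 20 mm wide; open, the fingers measure 128 mm over their backs; the gripper's body (75 mm by 189 mm) begins 69 mm behind the grasp point.
Start: joints at [-0.21, 0.158, 1.597, -0, 1.386, -0.21], TCP at [0.575, -0, 0.234] pointing down, gripper open.
Joint ranges: [-2.91, 2.91], [-0.94, 2.29], [0.18, 2.7], [-1.29, 4.43], [0.17, 2.64], [-3, 3]. Speed limits (rad/s): [2.57, 2.57, 3.14, 3.14, 3.14, 3.14].

### API

Orientations are given as a unit quaternion [x, y, z, w].
In Python, from cell import r, cams, job gives the robot as it stands.
- The arm moves only by the tool servo_tool, never from a script. Its argument "deltas" is text: rows parted by semicolons, each of 7 numbers parted by spaces: the shift along the tool's x, y, z in mm, then the turn, a rotation vector about the tool's x, y, z in rad, then the opening, from -1 (shut) to 1 (fully open). In form: tx ty tz wx wy wz fingers; .... A call has 1 to 10 rows; each row is the pose to reach, as a shift and turn from the pose commanded when the call began, along the tool's axes at that moment; what a row does not reach only later rows make up. A row lasts 1/8 s, in which the tool goes at most 62.5 mm and 10.7 degrees, less where a joint would pass 70% of its speed; a pose out of reach is approached as far as the arm can. A call with a gripper value outside its range is refused whole. The fingers move at their own pace and stop on an object; the grip force is fixed at half the most. Time passes only in rows, so rows that repeat a pose let the fingers close. It gives the time, the measured TCP pose, the force and the opening at its end, in the units of the state.
- r.state(): the state, without advancing time (a new reading comes with each control period).
- cams.camera(name): name is "scene" or "side" or "wrist"; returns a dict with "frame" (420x560x3 uint8, red, green, blue), "depth" (420x560 float32, m along the optical axis (not along the pixel's ray), 0 where there is no reading), "fx", "fy", "cx", "cy" (pixels), "D" ([k1, k2, p1, p2, k3] as OpenCV has them; the pictures are not rectified), "xyz" and "orientation" of the camera in the world; the wrist camera has in their place "T_tool_cam" (4x4, takes a point from camera to tool coordinates, whose origin is the TCP and whose axes are the flange's). Camera axes: x right, y up, looking along -z (the intrinsics and any distortion apply to the point x, -y, -z); pixel columns grow to the right and rows downward; lengths in m; the calibration is good to about 2 mm. A picture is of the moment at which its call begins: read the wrist's pose just before it.
- job.hand_in(): hands the job in, once; it reports no verdict.
The state is a dict: "t": time; "joint_positions": joint angles; "joint_vel": joint speeds; "joint_efforts": joint torques, N m; "eef_pos": TCP position; "eef_rot": TCP orientation; "wrist_force": force on the tool from outside, world axes, zero at the start; "wrist_torque": the same for the moment, N m; "finger_gap": finger opening in m.
Only numpy, scipy, OpenCV 4.12 (cv2) and the standard library are available. Lean on these libraries where they do the work, as an engineer would, in place of code of your own. Each camera call takes 0.05 s, during which the arm holds its last target.

### The job

Take the metal post out of its guarded parking holder: turn it until its flat foot lines up with the slot, and lift it out. Set its foot fully down in the pocket of the anchor base, then push in the base's captive screw-knob and turn it clockwise to its stop (it goes in where its bar points at the two opposite marks) so that it stays in and locks the post; leave the post standing upright there and do not disturb the other things on the bench.

Things in the scene. Friction and masses are not known exactly. Their poses are not given: they have to be found in the camera images.
- post_mid (a point): Centre, half-way up, of the loose metal post, 92 high, 0.2 kg. From below: flat foot 46 (x) x 14 (y) x 12 high; round stem 20 dia up to 56; flat tab 34 (x) x 12 thick (y) from 56 to 92; grip the tab across y, 32 above this point. x along foot and tab, z up; a half turn makes no difference. It starts upright in the holder, foot under the guard, 45 to 90 degrees off the slot.
- guard_slot (a point): Centre of the opening in the top of the fixed parking holder, an 80 x 80 bridge, 42 high; x along the slot, z up. The guard plate is 6 thick; the floor on which the post stands is 36 below this point, so 18 remain between foot and plate. Slot 54 (x) x 18 (y) with a 25 x 25 square in the middle for the stem: the foot passes only along it (within about 5 degrees).
- pocket (a point): Centre of the floor of the pocket in the deck of the fixed anchor base; x along the pocket, y away from the screw, z up. Pocket 49.5 (x) x 17.5 (y) x 14 deep, small chamfers; the foot fits either way round. Deck top 14 above this point; the panel and screw-knob on the -y side rise to 88 and 112 above it. Seated, the post's centre is 46 above it.
- fork_mid (a point): Middle of a flat steel fork, 46 (x) x 40 (y) x 6, on the deck at the pocket's -y side; axes as the pocket's. It moves to +y as far as the screw is pushed in; its two prongs pass over the foot either side of the stem and lock it. It must still be back when the post goes in.
- knob_grip (a point): Grip point on the axis of the captive screw-knob, in its bar grip: bar 46 (x) x 12 thick (y), from 22 below to 10 above this point, on a disc 44 dia, 5 thick. Moves and turns with the knob. z: the axis outwards, 35 degrees from vertical, leaning to the anchor's +x side (away from the robot), out of a sloping panel (110 x 90) 41 below. A spring pushes it out: 3 N when out, 7 N when in.
- screw_push (a joint): How far the screw-knob is pushed in along its axis, m: 0 out, 0.012 fully in. The cross-lug under its disc, parallel to the bar, must go through the panel's dark slot. Once pushed in by more than 0.009 (0.011 is good) and turned clockwise past the slot it stays in at about 0.009; otherwise the spring brings it out again.
- screw_turn (a joint): Turn of the screw-knob, rad, growing clockwise seen from outside, 0 to 1.5 (stop). It starts at 0 to 0.3. The cross-lug passes the slot only at 0.55 (within about 0.15): the bar then points at the two opposite engraved marks on the panel. Turn there, push in, keep it in and turn on clockwise to about 1.4, near the third mark (stop).
- beaker: Bystander, to be left alone: glass beaker, 60 dia x 75 high; origin at the centre of the underside.
- jar: Bystander, to be left alone: small amber glass jar with black cap, 48 dia x 60 high; origin at the centre of the underside.
- cork_ring: Bystander, to be left alone: cork flask ring, 90 dia x 25 high; origin at the centre of the underside.
- bottle: Bystander, to be left alone: amber reagent bottle with black cap and blank paper label, 70 dia x 150 high; origin at the centre of the underside.
- stopper: Bystander, to be left alone: black rubber stopper, 30 dia x 30 high; origin at the centre of the underside.
- spatula: Bystander, to be left alone: lab spatula lying flat, 190 long; origin at the middle of the tool.
- dish: Bystander, to be left alone: white ceramic dish, 90 dia x 30 high; origin at the centre of the underside.
Things that resemble listed ones, but are neither listed nor needed, are in the scene too. Of the things that look like the part that bears post_mid, the middle-sized one is meant.

How it is judged:
By the outcome, as a careful person would: the job done as asked, in the order asked, and still so for the second after the job is handed in, with the robot touching nothing.
It also fails if it takes over 64 s, if anything falls off the work surface, if the arm or the gripper's body presses on something with over 40 N, if the wrist force passes 120 N, or if a joint passes its speed limit or range.

## Working session

There is one attempt and no reset: what is moved stays moved. The work goes in short steps, Python scripts to look and compute and a tool call to move; the robot and the scene stay as the last step left them, time stands still between calls to the robot, and variables do not carry over. Pictures are saved under pics/ and viewed, and the job is handed in when it is done.

Besides the shell and the picture viewer there is one more tool, called after "Call:" as a command line: name --argument value ..., lists and objects as JSON in quotes. servo_tool: Moves the arm, as the interface text tells. Its arguments: {"type":"object","properties":{"deltas":{"type":"string"}},"required":["deltas"]}

```bash
ls; mkdir -p pics; cat > h.py <<'E'
import numpy as np, cv2
from cell import r,cams,job
from scipy.spatial.transform import Rotation as R
def grab(n):
    s=r.state(); c=cams.camera(n)
    if n=='wrist':
        T=np.eye(4);T[:3,:3]=R.from_quat(s['eef_rot']).as_matrix();T[:3,3]=s['eef_pos']
        c['T']=T@np.array(c['T_tool_cam'])
    else:
        T=np.eye(4);T[:3,:3]=R.from_quat(c['orientation']).as_matrix();T[:3,3]=c['xyz'];c['T']=T
    return c
def save(c,n): cv2.imwrite('pics/'+n+'.png',c['frame'][:,:,::-1])
def K(c): return np.array([[c['fx'],0,c['cx']],[0,c['fy'],c['cy']],[0,0,1.]])
def rays(c,uv):
    p=cv2.undistortPoints(np.array(uv,float).reshape(-1,1,2),K(c),np.array(c['D'],float)).reshape(-1,2)
    d=np.c_[p[:,0],-p[:,1],-np.ones(len(p))]
    return c['T'][:3,3],d@c['T'][:3,:3].T
def onz(c,uv,z):
    o,d=rays(c,uv); return o+d*((z-o[2])/d[:,2])[:,None]
def dep(c,uv):
    o,d=rays(c,uv); u=np.array(uv).astype(int).reshape(-1,2)
    return o+d*c['depth'][u[:,1],u[:,0]][:,None]
def proj(c,P):
    P=np.atleast_2d(P); q=(P-c['T'][:3,3])@c['T'][:3,:3]
    q=q*[1,-1,-1]
    return cv2.projectPoints(q,np.zeros(3),np.zeros(3),K(c),np.array(c['D'],float))[0].reshape(-1,2)
def cloud(c):
    h,w=c['depth'].shape; v,u=np.mgrid[:h,:w]
    o,d=rays(c,np.c_[u.ravel(),v.ravel()])
    return (o+d*c['depth'].ravel()[:,None]).reshape(h,w,3)
E
python3 - <<'E'
from h import *
import pickle
print(r.state())
D={}
for n in ['scene','side','wrist']:
    c=grab(n);save(c,n+'0');D[n]=c;print(n,c['T'].round(3).tolist(),c['fx'],c['D'])
pickle.dump(D,open('d0.pkl','wb'))
E
```

```text
pics
{'t': 0.0, 'joint_positions': array([-2.10106932e-01,  1.59053061e-01,  1.59821398e+00, -8.68432877e-06,
        1.38618834e+00, -2.10107567e-01]), 'joint_vel': array([ 2.25266502e-03,  7.76926156e-04,  3.86366536e-05, -4.07415175e-04,
       -8.57562789e-04,  1.64168337e-03]), 'joint_efforts': array([ 4.79022274e-04, -3.85570908e+01, -3.22103977e+01,  7.00944406e-02,
        3.78346047e-02, -1.56143192e-04]), 'eef_pos': array([5.74415722e-01, 9.68243421e-05, 2.32625774e-01]), 'eef_rot': array([ 7.07105684e-01,  7.07107265e-01, -5.10316977e-04, -7.79125390e-04]), 'wrist_force': array([ 0.72615115, -0.55759585,  0.16718015]), 'wrist_torque': array([-0.02379594, -0.00094355,  0.01461094]), 'finger_gap': 0.09179770369561265}
scene [[-0.339, -0.781, 0.524, 1.383], [0.941, -0.282, 0.188, 0.281], [0.001, 0.557, 0.831, 1.35], [0.0, 0.0, 0.0, 1.0]] 533.2627616283497 [0.02239782 0.         0.         0.         0.        ]
side [[0.853, 0.306, -0.422, 0.124], [-0.521, 0.482, -0.704, -0.769], [-0.012, 0.821, 0.571, 0.715], [0.0, 0.0, 0.0, 1.0]] 412.11523250798956 [0.03331085 0.         0.         0.         0.        ]
wrist [[1.0, -0.001, 0.001, 0.575], [0.001, 0.961, 0.277, 0.08], [-0.002, -0.277, 0.961, 0.384], [0.0, 0.0, 0.0, 1.0]] 308.8811690627797 [-0.05131858  0.          0.          0.          0.        ]
```

View pics/scene0.png

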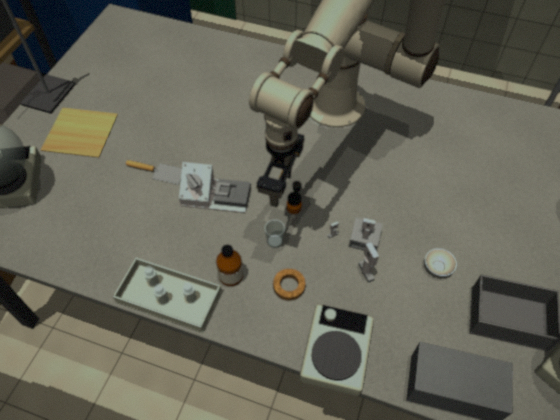

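View pics/side0.png

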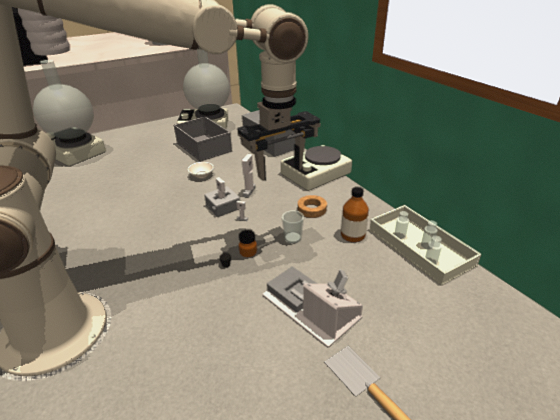

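View pics/wrist0.png

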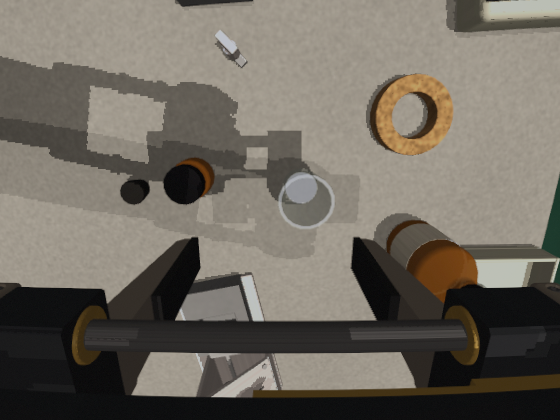

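```bash
python3 - <<'E'
from h import *
import pickle
D=pickle.load(open('d0.pkl','rb'))
c=D['scene']
def crop(c,n,u0,v0,w,h,k):
    cv2.imwrite('pics/'+n+'.png',cv2.resize(c['frame'][v0:v0+h,u0:u0+w,::-1],None,fx=k,fy=k,interpolation=cv2.INTER_CUBIC))
crop(c,'sc_h',310,200,100,90,6);crop(c,'sc_a',160,150,100,75,7)
crop(D['side'],'si_h',180,140,120,90,6);crop(D['side'],'si_a',240,250,140,100,5)
for k,u in [('holder',(367,243)),('tall',(371,250)),('small',(334,228)),('anchor panel',(195,183)),('deck',(233,190)),('cork',(289,283)),('beak',(275,234)),('stop',(296,186)),('dish',(440,263)),('bottle',(228,255))]: print(k,dep(c,[u]).round(3))
s=D['side']
for k,u in [('post',(221,186)),('deck',(285,285)),('knob',(340,285)),('panel',(325,300))]: print(k,dep(s,[u]).round(3))
E
```

```text
holder [[0.544 0.254 0.036]]
tall [[0.622 0.271 0.131]]
small [[0.531 0.15  0.043]]
anchor panel [[ 0.563 -0.271  0.11 ]]
deck [[ 0.483 -0.191  0.012]]
cork [[0.727 0.08  0.006]]
beak [[ 0.589 -0.012  0.009]]
stop [[ 0.411 -0.007  0.026]]
dish [[0.519 0.467 0.006]]
bottle [[ 0.771 -0.076  0.143]]
post [[0.504 0.225 0.083]]
deck [[ 0.478 -0.178  0.03 ]]
knob [[ 0.534 -0.304  0.106]]
panel [[ 0.488 -0.317  0.1  ]]
```

View pics/sc_h.png

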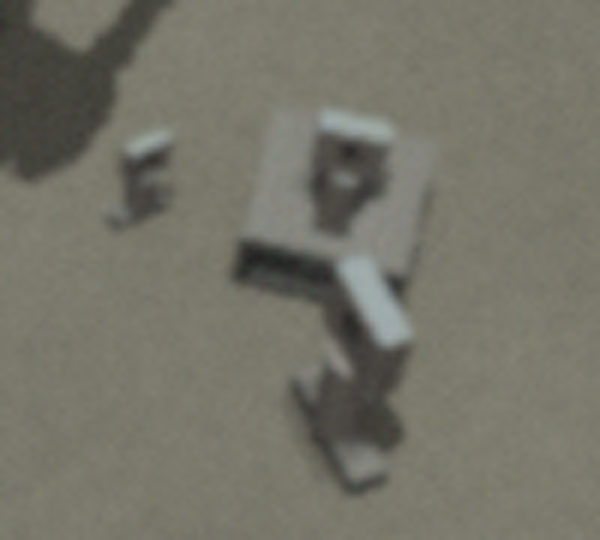

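View pics/sc_a.png

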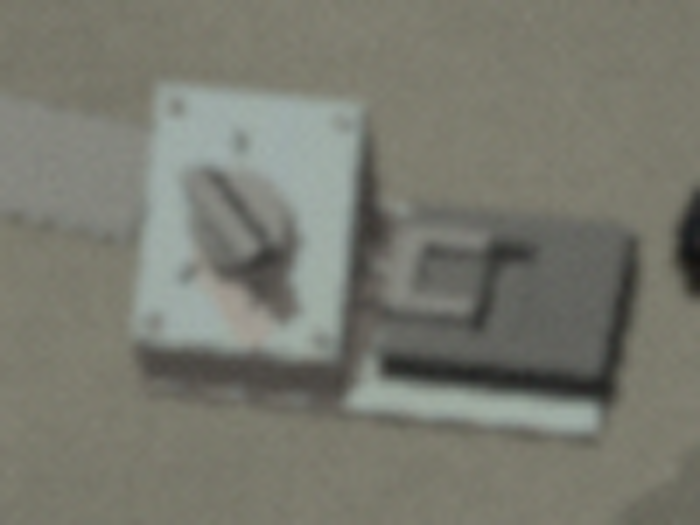

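View pics/si_h.png

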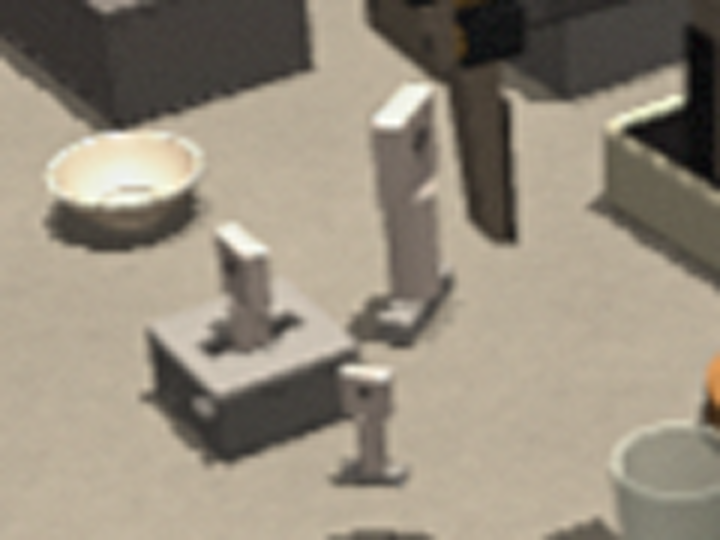

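View pics/si_a.png

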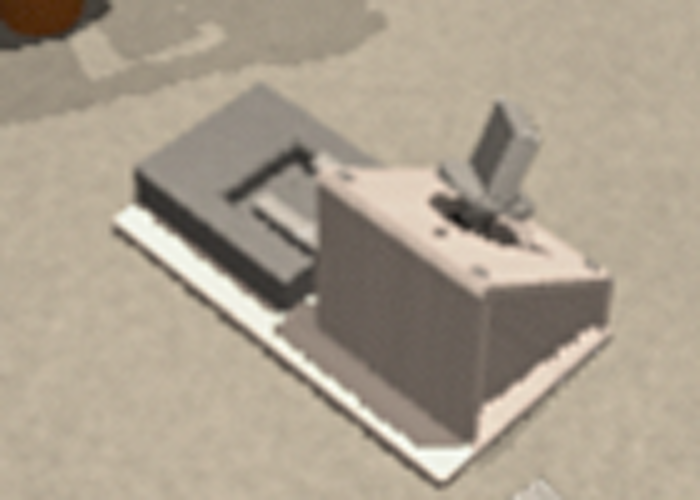

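Call:
servo_tool --deltas "240 -55 -40 0 0 0 1;240 -55 -40 0 0 0 1;240 -55 -40 0 0 0 1;240 -55 -40 0 0 0 1;240 -55 -40 0 0 0 1;240 -55 -40 0 0 0 1;240 -55 -40 0 0 0 1"

```text
t: 1.02
eef_pos: [0.5202, 0.2385, 0.273]
eef_rot: [0.708, 0.706, -0.001, -0.0]
wrist_force: [-0.1, -0.4, -0.1]
finger_gap: 0.0921
```

```bash
python3 - <<'E'
from h import *
import pickle
c=grab('wrist');save(c,'w1');pickle.dump(c,open('w1.pkl','wb'))
f=c['frame'][:,:,::-1];cv2.imwrite('pics/w1z.png',cv2.resize(f[90:290,140:420],None,fx=2.8,fy=2.8,interpolation=cv2.INTER_CUBIC))
s=r.state();print(s['t'],s['eef_pos'],s['wrist_force'])
E
```

```text
1.075 [0.5202926  0.23855592 0.27308079] [-0.55922788 -0.1106349   0.21453435]
```

View pics/w1.png

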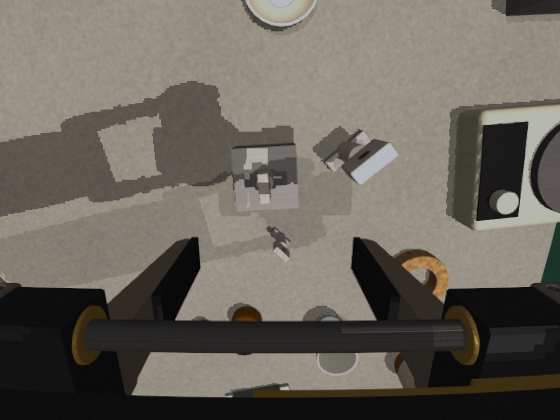

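View pics/w1z.png

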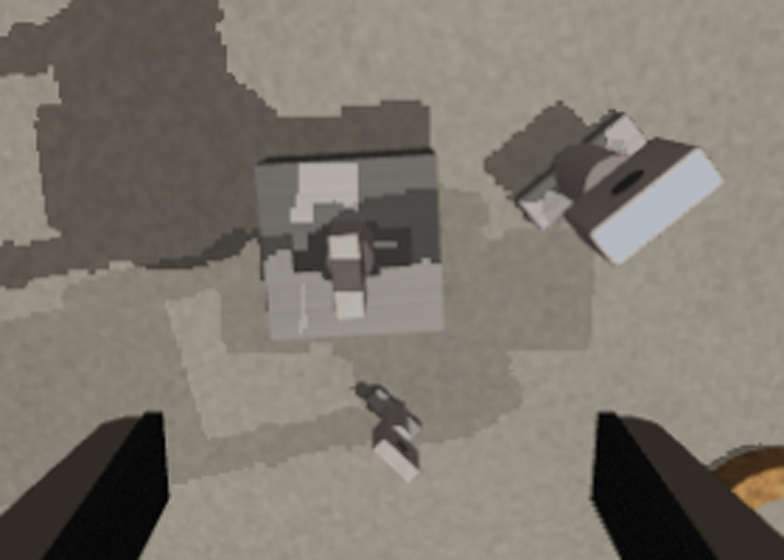

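```bash
python3 - <<'E'
from h import *
import pickle
c=pickle.load(open('w1.pkl','rb'));P=cloud(c)
def rect(P,m,name):
    q=P[m][:,:2]; (cx,cy),(w,h),a=cv2.minAreaRect((q*1000).astype(np.float32)); 
    print(name,m.sum(),q.mean(0).round(4),P[m][:,2].mean().round(4),(round(cx,1),round(cy,1)),round(w,1),round(h,1),round(a,1), cv2.boxPoints(((cx,cy),(w,h),a)).round(1).tolist())
reg=(abs(P[...,0]-.51)<.07)&(abs(P[...,1]-.235)<.07)
for z0,z1 in [(.085,.11),(.09,.105)]: rect(P,reg&(P[...,2]>z0)&(P[...,2]<z1),'tab')
m=reg&(P[...,2]>.036)&(P[...,2]<.048);rect(P,m,'guard')
z=P[...,2]; print(np.percentile(z[reg],[1,10,50,90,99]))
t=(P[...,0]>.56)&(P[...,0]<.66)&(P[...,1]>.2)&(P[...,1]<.34)&(z>.06);print('tall',z[t].max());rect(P,t,'tall')
print(onz(c,[(140+335/2.8,90+235/2.8),(140+360/2.8,90+235/2.8),(140+335/2.8,90+318/2.8),(140+363/2.8,90+318/2.8)],.098).round(4))
print('guard corners',onz(c,np.array([(257,163),(434,152),(443,328),(272,338)])/2.8+[140,90],.042).round(4))
print('slot',onz(c,np.array([(294,238),(411,232),(411,264),(294,271)])/2.8+[140,90],.042).round(4))
E
```

```text
tab 368 [0.5078 0.2449] 0.0971 (507.6, 243.7) 12.1 34.1 4.7 [[500.20001220703125, 260.20001220703125], [503.0, 226.1999969482422], [515.0, 227.1999969482422], [512.2000122070312, 261.20001220703125]]
tab 357 [0.5078 0.2446] 0.0975 (507.7, 243.7) 12.1 34.1 4.3 [[500.29998779296875, 260.20001220703125], [502.8999938964844, 226.1999969482422], [515.0, 227.1999969482422], [512.4000244140625, 261.1000061035156]]
guard 3178 [0.5077 0.2464] 0.0418 (507.6, 243.6) 80.2 80.3 3.3 [[465.29998779296875, 281.3999938964844], [469.8999938964844, 201.1999969482422], [549.9000244140625, 205.6999969482422], [545.2999877929688, 285.8999938964844]]
[-0.00104201  0.040911    0.35902038  0.37822538  0.38103772]
tall 0.3831416055130197
tall 22490 [0.5772 0.2608] 0.3325 (592.4, 269.5) 90.9 38.4 39.4 [[545.0999755859375, 255.5], [569.5, 225.8000030517578], [639.7000122070312, 283.6000061035156], [615.2999877929688, 313.20001220703125]]
[[0.5036 0.2596 0.098 ]
 [0.5131 0.2595 0.098 ]
 [0.5031 0.2267 0.098 ]
 [0.5141 0.2267 0.098 ]]
guard corners [[0.467  0.2814 0.042 ]
 [0.5443 0.286  0.042 ]
 [0.5498 0.2061 0.042 ]
 [0.4708 0.2013 0.042 ]]
slot [[0.4823 0.2481 0.042 ]
 [0.5346 0.2508 0.042 ]
 [0.5347 0.2362 0.042 ]
 [0.4819 0.233  0.042 ]]
```

```bash
python3 - <<'E'
from h import *
import pickle
c=pickle.load(open('w1.pkl','rb'))
print(onz(c,np.array([(590,240),(697,150),(722,185),(615,265)])/2.8+[140,90],.135).round(4))
P=cloud(c)
print(P[90+210//2+-30,140+660//3].round(3), dep(c,[(140+655/2.8,90+205/2.8)]))
s=r.state();print(R.from_quat(s['eef_rot']).as_matrix().round(4),s['joint_positions'].round(3))
E
```

```text
[[0.592  0.2645 0.135 ]
 [0.6258 0.2949 0.135 ]
 [0.6354 0.2834 0.135 ]
 [0.6012 0.2559 0.135 ]]
[0.602 0.274 0.128] [[0.61528689 0.27560187 0.12864294]]
[[ 2.1e-03  1.0e+00 -8.0e-04]
 [ 1.0e+00 -2.1e-03 -4.0e-04]
 [-4.0e-04 -8.0e-04 -1.0e+00]] [ 0.219  0.128  1.553 -0.     1.462  0.221]
```

Call:
servo_tool --deltas "5 -12 0 0 0 -0.08 0;5 -12 0 0 0 -0.08 0;5 -12 60 0 0 -0.08 0;5 -12 60 0 0 -0.08 0"

```text
t: 1.58
eef_pos: [0.505, 0.2434, 0.2087]
eef_rot: [0.679, 0.734, -0.005, -0.003]
wrist_force: [0.1, 0.5, -0.0]
finger_gap: 0.0539
```

```bash
python3 - <<'E'
from h import *
s=r.state();print(s['t'],s['eef_pos'],R.from_quat(s['eef_rot']).as_matrix().round(4),s['finger_gap'])
E
```

```text
1.575 [0.50500229 0.24342317 0.20872558] [[-0.0777  0.9969 -0.0104]
 [ 0.997   0.0777 -0.0027]
 [-0.0019 -0.0106 -0.9999]] 0.053864767869168564
```

Call:
servo_tool --deltas "0 0 50 0 0 0 0;0 0 100 0 0 0 0;0 0 128 0 0 0 0;0 0 128 0 0 0 0;0 0 128 0 0 0 0"

```text
t: 2.2
eef_pos: [0.5101, 0.2453, 0.0884]
eef_rot: [0.678, 0.735, 0.002, 0.001]
wrist_force: [1.4, 0.2, -0.0]
finger_gap: 0.0459
```

```bash
python3 - <<'E'
from h import *
s=r.state();print(s['t'],s['eef_pos'],R.from_quat(s['eef_rot']).as_matrix().round(4),s['finger_gap'],s['wrist_force'])
E
```

```text
2.2 [0.51010567 0.24527414 0.08835083] [[-7.930e-02  9.968e-01  4.000e-03]
 [ 9.969e-01  7.930e-02  1.000e-03]
 [ 6.000e-04  4.000e-03 -1.000e+00]] 0.04591592291982772 [ 1.4046155   0.2322948  -0.03878215]
```

Call:
servo_tool --deltas "-1 -2 2 0 0 0 0;-1 -2 2 0 0 0 -0.8;-1 -2 2 0 0 0 -0.8;-1 -2 2 0 0 0 -1;-1 -2 2 0 0 0 -1;-1 -2 2 0 0 0 -1"

```text
t: 2.95
eef_pos: [0.5061, 0.2439, 0.0837]
eef_rot: [0.678, 0.735, 0.0, -0.0]
wrist_force: [0.9, 1.2, 0.5]
finger_gap: 0.0119
```

```bash
python3 - <<'E'
from h import *
s=r.state();print(s['t'],s['eef_pos'],R.from_quat(s['eef_rot']).as_matrix().round(4),s['finger_gap'],s['wrist_force'])
E
```

```text
2.95 [0.50610572 0.24387195 0.08368126] [[-7.990e-02  9.968e-01  0.000e+00]
 [ 9.968e-01  7.990e-02  1.000e-04]
 [ 1.000e-04  0.000e+00 -1.000e+00]] 0.011922808974534212 [0.87254681 1.20345597 0.52503023]
```

Call:
servo_tool --deltas "0 0 -3 0 0 0 -1;0 0 -3 0 0 0.4 -1;0 0 -3 0 0 0.6 -1;0 0 -3 0 0 0.8 -1;0 0 -3 0 0 1 -1;0 0 -3 0 0 1.2 -1;0 0 -3 0 0 1.4 -1;0 0 -3 0 0 1.595 -1;0 0 -3 0 0 1.595 -1;0 0 -3 0 0 1.595 -1"

```text
t: 4.2
eef_pos: [0.5056, 0.2437, 0.0861]
eef_rot: [1.0, 0.026, -0.001, 0.0]
wrist_force: [-0.2, -0.6, -1.8]
finger_gap: 0.0112
```

Call:
servo_tool --deltas "0 0 0 0 0 0 -1;0 0 0 0 0 0 -1"

```text
t: 4.45
eef_pos: [0.5059, 0.2438, 0.0864]
eef_rot: [1.0, 0.029, -0.0, 0.0]
wrist_force: [0.3, 0.1, -2.3]
finger_gap: 0.0116
```

```bash
python3 - <<'E'
from h import *
s=r.state();print(s['t'],s['eef_pos'],R.from_quat(s['eef_rot']).as_matrix().round(4),s['finger_gap'],s['wrist_force'])
c=grab('wrist');save(c,'w2');d=grab('scene')
c2=d['frame'][200:290,310:410,::-1];cv2.imwrite('pics/s2.png',cv2.resize(c2,None,fx=6,fy=6,interpolation=cv2.INTER_CUBIC))
d=grab('side');c2=d['frame'][140:230,180:300,::-1];cv2.imwrite('pics/d2.png',cv2.resize(c2,None,fx=6,fy=6,interpolation=cv2.INTER_CUBIC))
E
```

```text
4.45 [0.50587287 0.24378998 0.0864134 ] [[ 9.984e-01  5.740e-02 -4.000e-04]
 [ 5.740e-02 -9.984e-01 -1.000e-04]
 [-4.000e-04  1.000e-04 -1.000e+00]] 0.011628012710280472 [ 0.34290245  0.09309062 -2.301613  ]
```

View pics/w2.png

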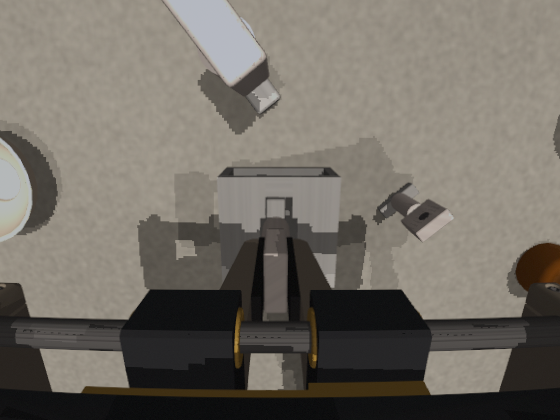

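View pics/d2.png

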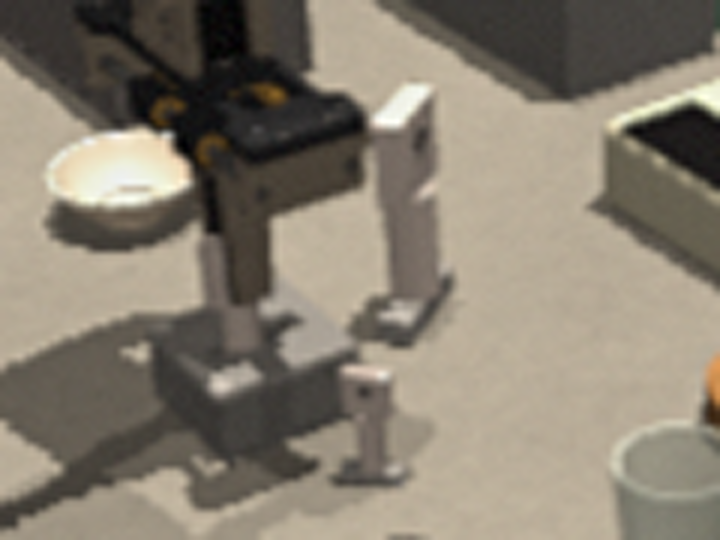

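Call:
servo_tool --deltas "0 0 -6 0 0 0 -1;0 0 -12 0 0 0 -1;0 0 -18 0 0 0 -1;0 0 -24 0 0 0 -1;0 0 -24 0 0 0 -1"

```text
t: 5.22
eef_pos: [0.5066, 0.2438, 0.1114]
eef_rot: [1.0, 0.028, 0.001, 0.0]
wrist_force: [0.1, -0.7, -2.1]
finger_gap: 0.0119
```

Call:
servo_tool --deltas "0 0 -60 0 0 0 -1;-15 60 -120 0 0 0 -1;-30 120 -160 0 0 0 -1;-45 180 -160 0 0 0 -1;-60 240 -160 0 0 0 -1;-75 300 -160 0 0 0 -1;-90 360 -160 0 0 0 -1;-105 420 -160 0 0 0 -1;-112 448 -160 0 0 0 -1;-112 448 -160 0 0 0 -1"

```text
t: 6.48
eef_pos: [0.4183, -0.2127, 0.2704]
eef_rot: [1.0, 0.025, -0.0, 0.0]
wrist_force: [0.7, 0.1, -1.9]
finger_gap: 0.0117
```

Call:
servo_tool --deltas "0 0 0 0 0 0 -1;0 0 0 0 0 0 -1;0 0 0 0 0 0 -1"

```text
t: 6.85
eef_pos: [0.4196, -0.2086, 0.2706]
eef_rot: [1.0, 0.029, 0.0, -0.0]
wrist_force: [-0.6, 0.6, -2.3]
finger_gap: 0.0117
```

```bash
python3 - <<'E'
from h import *
import pickle
s=r.state();print(s['t'],s['eef_pos'],R.from_quat(s['eef_rot']).as_matrix().round(4),s['finger_gap'],s['wrist_force'],s['joint_positions'].round(2))
c=grab('wrist');save(c,'w3');pickle.dump(c,open('w3.pkl','wb'))
f=c['frame'][:,:,::-1];cv2.imwrite('pics/w3z.png',cv2.resize(f[30:250,170:450],None,fx=2.8,fy=2.8,interpolation=cv2.INTER_CUBIC))
E
```

```text
6.85 [ 0.41957284 -0.20862307  0.27062669] [[ 9.983e-01  5.770e-02  1.000e-04]
 [ 5.770e-02 -9.983e-01  1.000e-04]
 [ 1.000e-04 -1.000e-04 -1.000e+00]] 0.011693276738706002 [-0.59715225  0.57516318 -2.32769457] [-0.72 -0.15  1.83  0.    1.46  0.79]
```

View pics/w3.png

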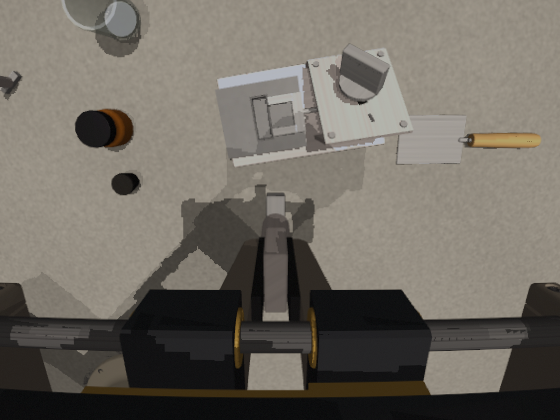

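View pics/w3z.png

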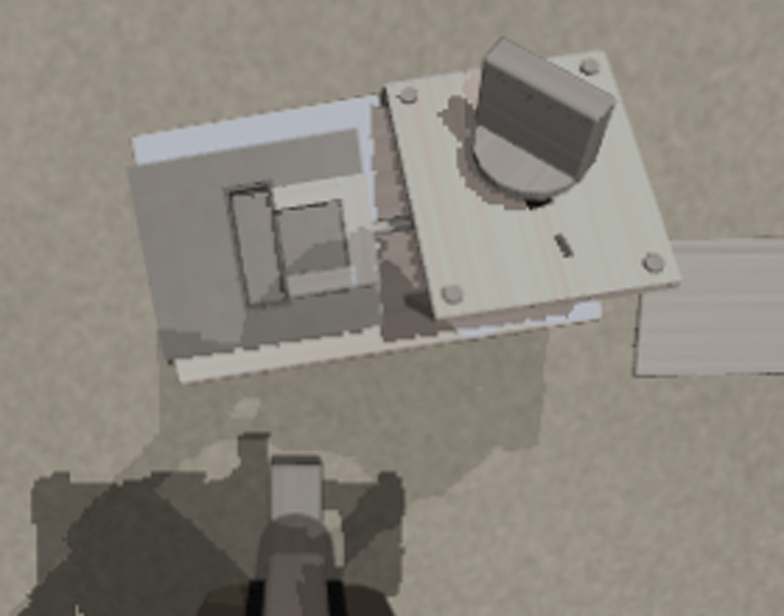

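```bash
cat > a.py <<'E'
from h import *
import pickle
c=pickle.load(open('w3.pkl','rb'));P=cloud(c)
zz=lambda a:np.array(a,float)/2.8+[170,30]
# deck region
m=np.zeros(c['depth'].shape,np.uint8);cv2.fillPoly(m,[zz([(140,180),(215,165),(240,320),(175,345)]).astype(np.int32)],1)
print('deck z',np.percentile(P[m>0][:,2],[10,50,90]))
zd=np.median(P[m>0][:,2])
print('deck corners',onz(c,zz([(130,168),(355,129),(380,328),(168,362)]),zd).round(4))
q=onz(c,zz([(228,190),(270,183),(288,298),(246,306)]),zd);print('pocket',q.round(4),q.mean(0).round(4))
for i in range(4): d=q[(i+1)%4]-q[i];print(np.linalg.norm(d).round(4),np.degrees(np.arctan2(d[1],d[0])).round(2))
m[:]=0;cv2.fillPoly(m,[zz([(235,200),(265,195),(280,290),(252,295)]).astype(np.int32)],1);print('floor',np.percentile(P[m>0][:,2],[10,50,90]))
m[:]=0;cv2.fillPoly(m,[zz([(395,110),(430,105),(450,200),(530,225),(570,225),(600,160),(660,250),(640,270),(450,280)]).astype(np.int32)],1)
q=P[m>0];q=q[np.abs(q[:,2]-np.median(q[:,2]))<.06];ce=q.mean(0);U,S,V=np.linalg.svd(q-ce);n=V[2]*np.sign(V[2][2]);print('panel n',n.round(4),np.degrees(np.arccos(n[2])).round(2),'azim',np.degrees(np.arctan2(n[1],n[0])).round(2),'c',ce.round(4),'res',S[2]/np.sqrt(len(q)))
# panel corners on plane
def onp(uv,n,p):
    o,d=rays(c,uv);return o+d*(((p-o)@n)/(d@n))[:,None]
qc=onp(zz([(385,88),(606,51),(680,285),(436,320)]),n,ce);print('panel corners',qc.round(4),qc.mean(0).round(4))
for i in range(4): d=qc[(i+1)%4]-qc[i];print(np.linalg.norm(d).round(4),np.degrees(np.arctan2(d[1],d[0])).round(2))
s=onp(zz([(408,95),(590,66),(654,263),(453,294)]),n,ce);print('screws mean',s.mean(0).round(4))
h=(P-ce)@n
dx=np.hypot(P[...,0]-.56,P[...,1]+.29)<.09
for a,b in [(.02,.03),(.03,.045),(.045,.056),(.045,.049),(.049,.052)]:
    k=dx&(h>a)&(h<b);print(a,b,k.sum(),P[k].mean(0).round(4) if k.any() else '')
np.savez('panel.npz',n=n,ce=ce,qc=qc)
E
python3 a.py
```

```text
deck z [0.02889045 0.02995162 0.03099655]
deck corners [[ 0.5254 -0.1304  0.03  ]
 [ 0.5466 -0.2256  0.03  ]
 [ 0.4637 -0.2431  0.03  ]
 [ 0.443  -0.1486  0.03  ]]
pocket [[ 0.5187 -0.1728  0.03  ]
 [ 0.5226 -0.1907  0.03  ]
 [ 0.4744 -0.2012  0.03  ]
 [ 0.4699 -0.1828  0.03  ]] [ 0.4964 -0.1869  0.03  ]
0.0183 -77.7
0.0492 -167.7
0.019 103.92
0.0498 11.53
floor [0.01491262 0.01589726 0.0168947 ]
panel n [0.5617 0.1229 0.8182] 35.1 azim 12.34 c [ 0.5112 -0.2871  0.0837] res 0.000658460009869204
panel corners [[ 0.5617 -0.2359  0.0414]
 [ 0.5822 -0.3248  0.0407]
 [ 0.4925 -0.3425  0.1049]
 [ 0.4743 -0.2554  0.1043]] [ 0.5277 -0.2896  0.0728]
0.0912 -77.0
0.1117 -168.86
0.0889 101.83
0.1095 12.58
screws mean [ 0.5294 -0.2897  0.0717]
0.02 0.03 322 [ 0.5379 -0.2845  0.096 ]
0.03 0.045 518 [ 0.5449 -0.2836  0.106 ]
0.045 0.056 696 [ 0.5546 -0.283   0.1143]
0.045 0.049 157 [ 0.5502 -0.2822  0.1137]
0.049 0.052 527 [ 0.5559 -0.2833  0.1145]
```

```bash
cat >> a.py <<'E'
print('----')
k=(P[...,2]<.0215)&(P[...,2]>.012)&(np.hypot(P[...,0]-.4964,P[...,1]+.1869)<.028)
mm=cv2.morphologyEx(k.astype(np.uint8),cv2.MORPH_OPEN,np.ones((3,3)))>0
print(mm.sum(),cv2.minAreaRect((P[mm][:,:2]*1000).astype(np.float32)),P[mm][:,2].mean())
s=r.state();zt=s['eef_pos'][2]
M=R.from_quat(s['eef_rot']).as_matrix();
for nm,uv,z in [('bottom edge',[(272,457),(322,457)],zt-.0777),('top edge',[(272,466),(322,466)],zt-.0657)]:
    print(nm,((onz(c,zz(uv),z)-s['eef_pos'])@M*1000).round(1))
print('depth at foot top',((dep(c,zz([(297,485)]))-s['eef_pos'])@M*1000).round(1))
E
python3 a.py | sed -n '/----/,$p'
```

```text
----
575 ((495.6439208984375, -186.1269989013672), (50.33040237426758, 17.367101669311523), 12.077150344848633) 0.016009368471457886
bottom edge [[22.5 -7.7 77.7]
 [22.5  5.9 77.7]]
top edge [[23.  -7.4 65.7]
 [23.   5.5 65.7]]
depth at foot top [[17.8 -1.  66.1]]
```

Call:
servo_tool --deltas "40 -8 0 0 0 -0.153 -1;78 -17 50 0 0 -0.153 -1;78 -17 100 0 0 -0.153 -1;78 -17 140 0 0 -0.153 -1;78 -17 140 0 0 -0.153 -1;78 -17 140 0 0 -0.153 -1;78 -17 140 0 0 -0.153 -1"

```text
t: 7.78
eef_pos: [0.4977, -0.1894, 0.1333]
eef_rot: [0.995, 0.104, 0.002, 0.002]
wrist_force: [0.6, 0.8, -1.9]
finger_gap: 0.0118
```

```bash
python3 - <<'E'
from h import *
import pickle
s=r.state();print(s['t'],s['eef_pos'],R.from_quat(s['eef_rot']).as_matrix().round(4),s['finger_gap'],s['wrist_force'],s['joint_positions'].round(2))
M=R.from_quat(s['eef_rot']).as_matrix()
print((np.array([.4965,-.1873,.0937])-s['eef_pos'])@M*1000, 12.1-np.degrees(np.arctan2(M[1,0],M[0,0])))
c=grab('wrist');save(c,'w4');pickle.dump(c,open('w4.pkl','wb'))
f=c['frame'][:,:,::-1];cv2.imwrite('pics/w4z.png',cv2.resize(f[100:320,140:420],None,fx=2.8,fy=2.8,interpolation=cv2.INTER_CUBIC))
E
```

```text
7.775 [ 0.49771297 -0.1893999   0.13329875] [[ 0.9783  0.2073  0.0041]
 [ 0.2073 -0.9783 -0.0027]
 [ 0.0034  0.0035 -1.    ]] 0.011817942423467441 [ 0.57612141  0.80329851 -1.92929263] [-0.59  0.15  1.82 -0.    1.17  0.77]
[-0.88613824 -2.44469547 39.587629  ] 0.1347119966489725
```

View pics/w4z.png

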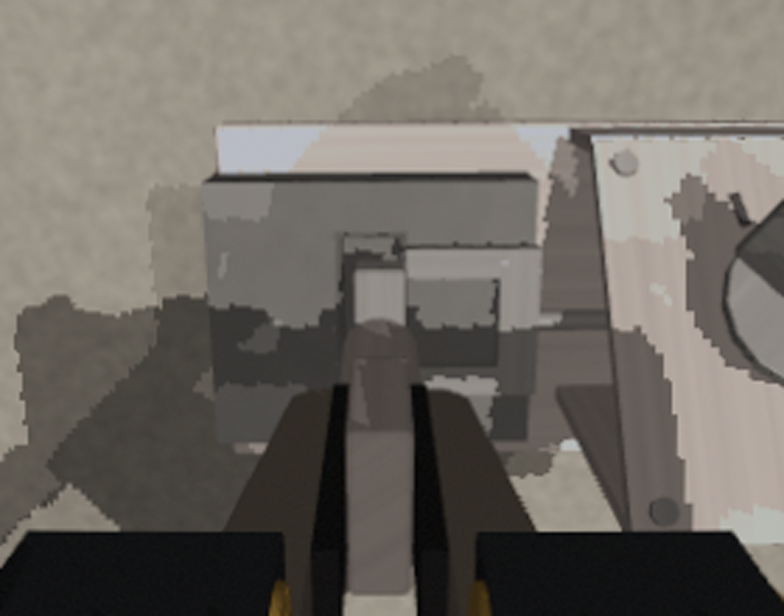

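Call:
servo_tool --deltas "0 0 10 0 0 0 -1;0 0 10 0 0 0 -1;0 0 10 0 0 0 -1"

```text
t: 8.2
eef_pos: [0.496, -0.1883, 0.1204]
eef_rot: [0.995, 0.104, -0.0, -0.0]
wrist_force: [0.5, -0.1, -3.5]
finger_gap: 0.0118
```

```bash
cat > b.py <<'E'
from h import *
s=r.state();print(s['t'],s['eef_pos'],s['finger_gap'],s['wrist_force'])
M=R.from_quat(s['eef_rot']).as_matrix();print(M.round(4))
print((np.array([.4965,-.1873,.0937])-s['eef_pos'])@M*1000, 12.1-np.degrees(np.arctan2(M[1,0],M[0,0])))
E
python3 b.py
```

```text
8.2 [ 0.49602508 -0.18834135  0.12043382] 0.011836555620787115 [ 0.53174495 -0.06298159 -3.46499375]
[[ 9.783e-01  2.073e-01 -4.000e-04]
 [ 2.073e-01 -9.783e-01  2.000e-04]
 [-3.000e-04 -3.000e-04 -1.000e+00]]
[ 0.68849254 -0.91297968 26.73386531] 0.13859744360226145
```

Call:
servo_tool --deltas "0.7 -1 4 0 0 0 -1;0.7 -1 8 0 0 0 -1;0.7 -1 12 0 0 0 -1;0.7 -1 16 0 0 0 -1;0.7 -1 20 0 0 0 -1;0.7 -1 22 0 0 0 -1;0.7 -1 22 0 0 0 -1"

```text
t: 9.07
eef_pos: [0.4965, -0.1872, 0.0984]
eef_rot: [0.995, 0.104, -0.0, -0.0]
wrist_force: [0.1, 0.7, -2.5]
finger_gap: 0.0117
```

```bash
python3 b.py
```

```text
9.075 [ 0.49654955 -0.18720922  0.09842591] 0.011661306377273424 [ 0.11969409  0.66225366 -2.54386252]
[[ 9.783e-01  2.073e-01 -3.000e-04]
 [ 2.073e-01 -9.783e-01  2.000e-04]
 [-2.000e-04 -3.000e-04 -1.000e+00]]
[-0.06622067  0.07977326  4.72590046] 0.13748200174762815
```

Foot bottom is about 9 mm inside the pocket with no contact force. Going on down.

Call:
servo_tool --deltas "0 0 2 0 0 0 -1;0 0 4 0 0 0 -1;0 0 5 0 0 0 -1;0 0 5.5 0 0 0 -1;0 0 5.5 0 0 0 -1"

```text
t: 9.7
eef_pos: [0.4974, -0.1877, 0.0957]
eef_rot: [0.995, 0.104, 0.0, 0.001]
wrist_force: [-5.1, 2.9, 14.3]
finger_gap: 0.0121
```

```bash
python3 b.py
```

```text
9.7 [ 0.49735899 -0.18771708  0.09565707] 0.012085048640841228 [-5.05729699  2.85560778 14.33602055]
[[ 9.782e-01  2.076e-01  9.000e-04]
 [ 2.076e-01 -9.782e-01 -9.000e-04]
 [ 7.000e-04  1.100e-03 -1.000e+00]]
[-0.75500163 -0.58846708  1.95592339] 0.11735171485488571
```

Call:
servo_tool --deltas "0 0 -2 0 0 0 -1;0 0 -2 0 0 0 -0.5;0 0 -2 0 0 0 -0.5;0 0 -2 0 0 0 -0.5;0 0 -30 0 0 0 -0.5;0 0 -80 0 0 0 -0.5;-20 0 -130 0 0 0 -0.5;-50 0 -130 0 0 0 0;-50 0 -130 0 0 0 0;-50 0 -130 0 0 0 0"

```text
t: 10.95
eef_pos: [0.4479, -0.1973, 0.2224]
eef_rot: [0.995, 0.104, -0.0, -0.0]
wrist_force: [0.7, -0.2, 0.6]
finger_gap: 0.0461
```

```bash
python3 - <<'E'
from h import *
import pickle
s=r.state();print(s['t'],s['eef_pos'],s['eef_rot'],s['wrist_force'])
c=grab('wrist');save(c,'w5');pickle.dump((c,s),open('w5.pkl','wb'))
f=c['frame'][:,:,::-1];cv2.imwrite('pics/w5z.png',cv2.resize(f[30:250,170:450],None,fx=2.8,fy=2.8,interpolation=cv2.INTER_CUBIC))
d=grab('side');cv2.imwrite('pics/d5.png',cv2.resize(d['frame'][230:350,240:380,::-1],None,fx=5,fy=5,interpolation=cv2.INTER_CUBIC))
P=cloud(c)
k=(np.hypot(P[...,0]-.4964,P[...,1]+.1869)<.03)&(P[...,2]>.098)&(P[...,2]<.13)
print(k.sum(),P[k].mean(0),cv2.minAreaRect((P[k][:,:2]*1000).astype(np.float32)))
E
```

```text
10.95 [ 0.44791134 -0.19733072  0.22239312] [ 9.94568359e-01  1.04084095e-01 -2.12645870e-04 -4.84677263e-04] [ 0.74305612 -0.18109279  0.58809251]
558 [ 0.49767262 -0.18554296  0.11001196] ((497.396240234375, -185.5226593017578), (32.9088134765625, 11.217527389526367), 12.258166313171387)
```

View pics/w5z.png

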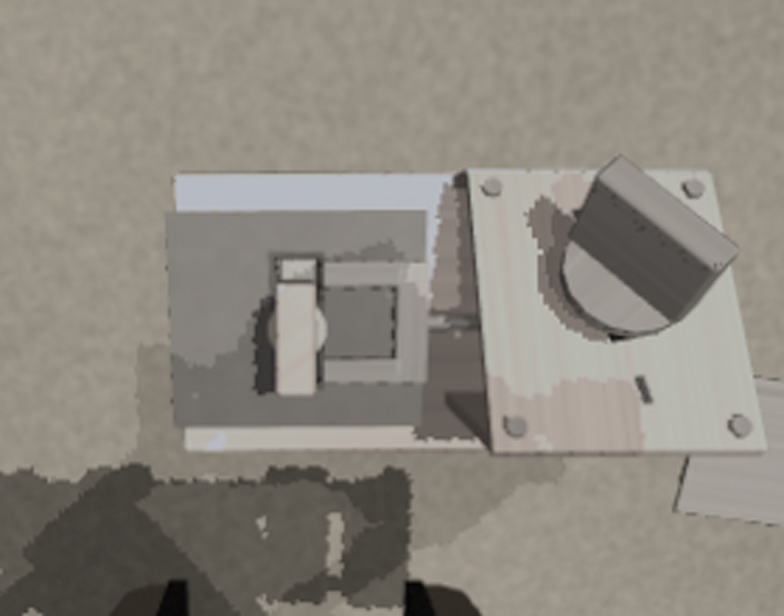

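View pics/d5.png

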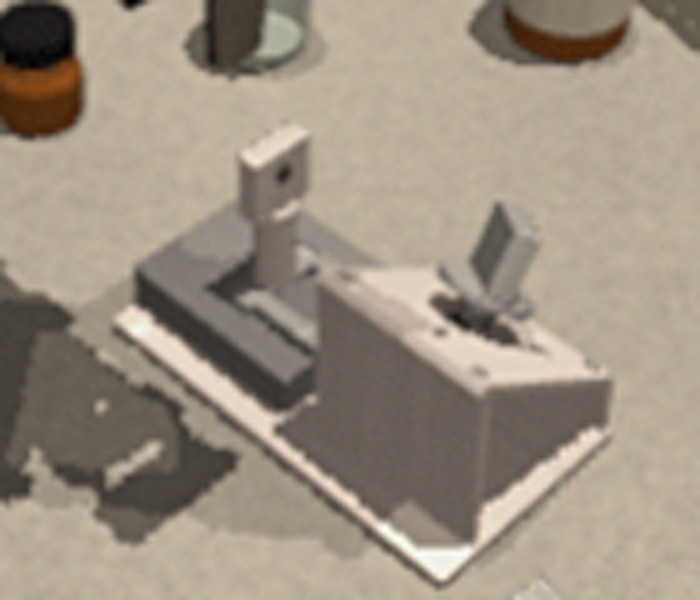

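```bash
cat > k.py <<'E'
from h import *
import pickle,sys
c,s=pickle.load(open('w5.pkl','rb'));P=cloud(c)
zz=lambda a:np.array(a,float)/2.8+[170,30]
def med(poly):
    m=np.zeros(c['depth'].shape,np.uint8);cv2.fillPoly(m,[zz(poly).astype(np.int32)],1);return P[m>0]
print('deck',np.median(med([(185,230),(260,230),(260,290),(185,350)])[:,2]),np.median(med([(340,230),(400,230),(400,250),(340,250)])[:,2]),'tab',np.median(med([(284,295),(310,295),(310,380),(284,380)])[:,2]),'foot top',np.median(med([(284,264),(310,264),(310,274),(284,274)])[:,2]),'fork',np.median(med([(340,268),(390,268),(390,280),(340,280)])[:,2]))
q=med([(480,230),(530,225),(550,320),(620,355),(690,330),(725,400),(710,425),(650,430),(640,410),(610,370),(520,400),(500,380)])
ce=q.mean(0);n=np.linalg.svd(q-ce)[2][2];n*=np.sign(n[2]);
h=(q-ce)@n;q=q[abs(h)<.003];ce=q.mean(0);n=np.linalg.svd(q-ce)[2][2];n*=np.sign(n[2])
print('n',n.round(4),np.degrees(np.arccos(n[2])),np.degrees(np.arctan2(n[1],n[0])),len(q))
ex=np.array([-n[2],0,n[0]]) # placeholder
az=np.radians(12.2);ax=np.array([np.cos(az),np.sin(az),0]);ay=np.array([-np.sin(az),np.cos(az),0])
px=np.cross(ay,n);px/=np.linalg.norm(px); # panel downslope (+x)
py=np.cross(n,px)
def onp(uv,off):
    o,d=rays(c,uv);return o+d*(((ce+n*off-o)@n)/(d@n))[:,None]
cor=onp(zz([(468,170),(712,170),(766,452),(491,452)]),0);pc=cor.mean(0);print('panel centre',pc.round(4),[np.linalg.norm(cor[i]-cor[i-1]).round(4) for i in range(4)])
H=(P-pc)@n;X=(P-pc)@px;Y=(P-pc)@py
B=(abs(X)<.07)&(abs(Y)<.05)
for a,b in [(.047,.055),(.049,.053)]:
    k=B&(H>a)&(H<b);q2=np.c_[X[k],Y[k]]*1000
    print('bar top',k.sum(),H[k].mean(),cv2.minAreaRect(q2.astype(np.float32)))
# bar top corners picked
bc=onp(zz([(620,155),(738,247),(713,268),(598,175)]),.051)-pc;print('bar corners',(np.c_[bc@px,bc@py]*1000).round(1))
mk=onp(zz([(644,390),(636,376),(652,403)]),0)-pc;print('mark',(np.c_[mk@px,mk@py]*1000).round(1))
k=B&(H>.008)&(H<.022)
q2=np.c_[X[k],Y[k],H[k]]*1000;print('disc',k.sum(),q2.mean(0),q2.min(0),q2.max(0))
np.savez('kn.npz',pc=pc,n=n,px=px,py=py)
E
python3 k.py
```

```text
deck 0.02992094102502907 0.02996792709480106 tab 0.11016633568703471 foot top 0.030514982538017932 fork 0.036844112786827615
n [0.6012 0.1014 0.7926] 37.569998067307075 9.577037914488844 673
panel centre [ 0.5293 -0.2901  0.0703] [np.float64(0.1138), np.float64(0.0934), np.float64(0.1164), np.float64(0.0908)]
bar top 863 0.051163961156686595 ((-4.0811567306518555, 2.8611621856689453), (46.05931854248047, 13.822691917419434), 42.92063522338867)
bar top 734 0.05154233800443483 ((-3.9187450408935547, 2.941164016723633), (45.75017547607422, 13.556339263916016), 42.539337158203125)
bar corners [[ 16.8  13.1]
 [-15.8 -16.7]
 [-23.3  -7.7]
 [  8.9  21. ]]
mark [[-35.   -6.4]
 [-29.8  -4.5]
 [-39.8  -8.4]]
disc 727 [-11.27974596  10.12069711  19.09434329] [-24.41055625 -16.97170376  13.27542348] [10.98090092 23.85064165 21.9704034 ]
```

```bash
cat > f.py <<'E'
from h import *
import pickle,sys
c,s=pickle.load(open('w5.pkl','rb'));P=cloud(c)
zz=lambda a:np.array(a,float)/2.8+[170,30]
f=c['frame'][:,:,::-1];cv2.imwrite('pics/w5f.png',cv2.resize(f[110:185,250:330],None,fx=8,fy=8,interpolation=cv2.INTER_NEAREST))
D=c['depth'];cv2.imwrite('pics/w5d.png',cv2.resize((np.clip((P[...,2]-.01)/.03,0,1)*255).astype(np.uint8)[110:185,250:330],None,fx=8,fy=8,interpolation=cv2.INTER_NEAREST))
m=np.zeros(D.shape,np.uint8);cv2.fillPoly(m,[zz([(282,290),(312,290),(312,385),(282,385)]).astype(np.int32)],1)
q=P[m>0];A=np.c_[q[:,:2]-q[:,:2].mean(0),np.ones(len(q))];x=np.linalg.lstsq(A,q[:,2],rcond=None)[0];az=np.radians(12.2)
print('slope along x,y deg',np.degrees([x[0]*np.cos(az)+x[1]*np.sin(az),-x[0]*np.sin(az)+x[1]*np.cos(az)]),len(q))
E
python3 f.py
```

```text
slope along x,y deg [ 0.63716036 -0.75847856] 420
```

View pics/w5f.png

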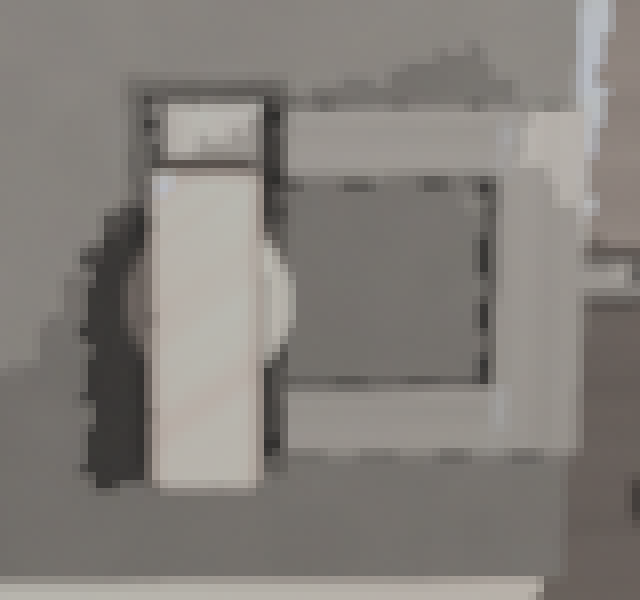

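View pics/w5d.png

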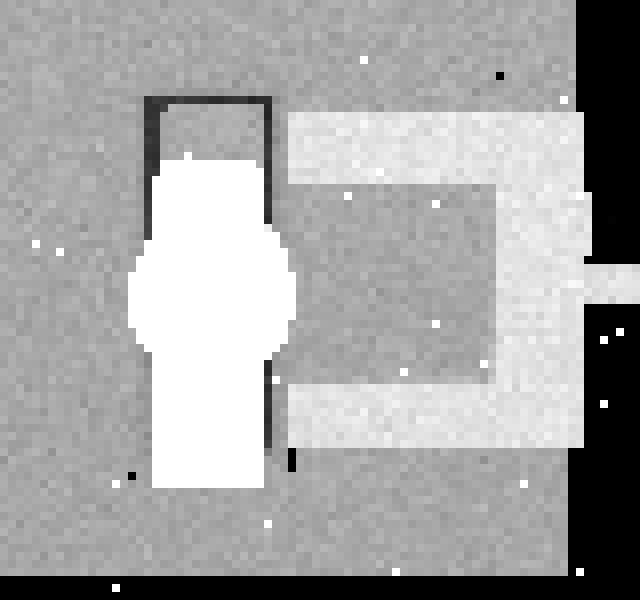

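```bash
cat > z.py <<'E'
from h import *
for n in ['side','scene']:
    c=grab(n);P=cloud(c);z=P[...,2]
    az=np.radians(12.2);dx=P[...,0]-.4966;dy=P[...,1]+.1862
    X=dx*np.cos(az)+dy*np.sin(az);Y=-dx*np.sin(az)+dy*np.cos(az)
    k=(abs(X)<.016)&(abs(Y)<.006)&(z>.095);h=z[k];print(n,'tab',k.sum(),h.max().round(4),np.median(h[h>h.max()-.004]).round(4))
    k=(abs(X)<.04)&(Y>.012)&(Y<.03);print('deck',k.sum(),np.median(z[k]).round(4),z[k].std().round(4))
    k=(abs(X)<.022)&(abs(X)>.012)&(abs(Y)<.006)&(z<.05);print('foot',k.sum(),np.sort(z[k]).round(4)[::max(1,k.sum()//10)])
E
python3 z.py
```

```text
side tab 181 0.5612 0.5586
deck 263 0.2458 0.2525
foot 19 [0.0233 0.0236 0.0272 0.0278 0.0279 0.028  0.028  0.0284 0.0289 0.0294
 0.0297 0.0299 0.0303 0.0303 0.0306 0.0308 0.031  0.0312 0.0322]
scene tab 217 0.5626 0.5605
deck 843 0.4296 0.1709
foot 24 [0.0174 0.0242 0.026  0.0273 0.0277 0.0286 0.0294 0.0305 0.0318 0.0354
 0.0377 0.0431]
```

Call:
servo_tool --deltas "51 0 0 0 0 0 -0.3;51 0 30 0 0 0 -0.3;51 0 80 0 0 0 -0.3;51 0 115 0 0 0 -0.3;51 0 127 0 0 0 -0.3;51 0 127 0 0 0 -0.3;51 0 127 0 0 0 -1;51 0 127 0 0 0 -1;51 0 127 0 0 0 -1;51 0 127 0 0 0 -1"

```text
t: 12.4
eef_pos: [0.4985, -0.1877, 0.0974]
eef_rot: [0.995, 0.104, 0.001, 0.001]
wrist_force: [-0.4, -0.8, 4.8]
finger_gap: 0.0117
```

```bash
python3 b.py
```

```text
12.4 [ 0.4985228  -0.1877102   0.09739642] 0.011732042096558403 [-0.42301547 -0.77153212  4.81494059]
[[ 0.9783  0.2073  0.0022]
 [ 0.2073 -0.9783 -0.0016]
 [ 0.0018  0.002  -1.    ]]
[-1.90059273 -0.82790115  3.69131636] 0.13650266160346725
```

Call:
servo_tool --deltas "0 0 -2 0 0 0 -1;-1 -0.5 -2 0 0 0 -1;-2 -0.8 -2 0 0 0 -1;-2 -0.8 -1 0 0 0 -1;-2 -0.8 1 0 0 0 -1;-2 -0.8 2.5 0 0 0 -1;-2 -0.8 2.5 0 0 0 -1"

```text
t: 13.28
eef_pos: [0.4964, -0.1867, 0.0967]
eef_rot: [0.995, 0.104, 0.0, -0.0]
wrist_force: [-4.8, 5.5, 19.5]
finger_gap: 0.0119
```

```bash
python3 b.py
```

```text
13.275 [ 0.49637523 -0.18674163  0.09667636] 0.011920647847721028 [-4.75646943  5.49290609 19.52675767]
[[ 9.782e-01  2.075e-01  9.000e-04]
 [ 2.075e-01 -9.782e-01  2.000e-04]
 [ 9.000e-04  0.000e+00 -1.000e+00]]
[0.00347784 0.57201188 2.97638289] 0.12384747967070808
```

```bash
python3 - <<'E'
from h import *
import pickle
c=pickle.load(open('w3.pkl','rb'))
f=c['frame'][60:160,210:320,::-1]
g=cv2.resize(f,None,fx=7,fy=7,interpolation=cv2.INTER_NEAREST);cv2.imwrite('pics/w3f.png',np.clip(g*1.5,0,255).astype(np.uint8))
P=cloud(c);az=np.radians(12.2);dx=P[...,0]-.496;dy=P[...,1]+.1866
X=(dx*np.cos(az)+dy*np.sin(az))*1000;Y=(-dx*np.sin(az)+dy*np.cos(az))*1000;z=P[...,2]*1000
for x0 in range(-30,32,5):
    print(x0,end=': ')
    for y0 in range(-14,15,2):
        k=(abs(X-x0)<2.5)&(abs(Y-y0)<1)&(z<60);print('%4.0f'%np.median(z[k]) if k.any() else '  --',end=' ')
    print()
s=r.state();print(s['wrist_torque'])
E
```

```text
-30:   29   30   29   29   31   30   30   29   30   30   30   29   30   30   29 
-25:   30   31   30   28   23   22   23   17   16   17   30   18   30   30   30 
-20:   37   38   35   17   16   15   16   15   16   16   15   16   29   30   30 
-15:   36   34   30   17   16   16   17   16   16   16   15   16   28   30   30 
-10:   31   30   29   17   16   16   16   16   16   15   16   16   29   31   30 
-5:   29   30   30   17   16   16   16   16   16   16   16   16   28   30   30 
0:   29   30   31   22   16   17   16   16   16   16   16   15   28   30   30 
5:   30   30   30   16   16   15   16   15   16   16   16   16   29   30   30 
10:   31   30   29   17   16   16   16   16   15   16   16   16   29   29   30 
15:   36   36   29   17   16   16   16   16   16   15   16   16   28   30   30 
20:   37   37   30   16   16   16   16   17   16   16   16   16   27   29   30 
25:   30   30   30   27   29   18   22   27   22   20   24   27   29   30   31 
30:   30   29   30   30   30   29   30   30   30   29   30   30   30   30   30 
[ 1.34187058  1.32904376 -0.00773681]
```

View pics/w3f.png

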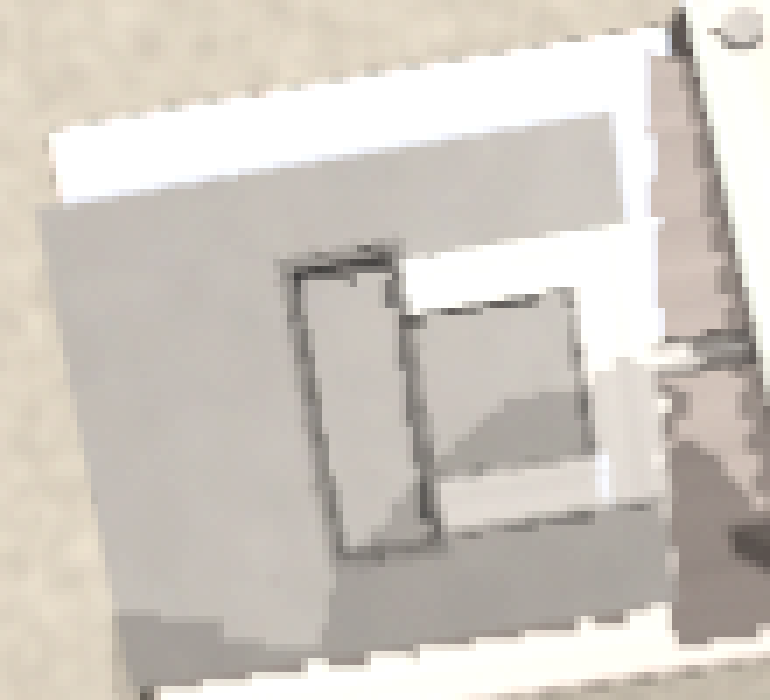

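Call:
servo_tool --deltas "0 0 -1.5 0 0 0 -1;-0.5 -0.8 -1.5 0 0 0 -1;-0.5 -1.2 -1.5 0 0 0 -1;-0.5 -1.2 -0.5 0 0 0 -1;-0.5 -1.2 0 0 0 0 -1;-0.5 -1.2 0 0 0 0 -1"

```text
t: 14.02
eef_pos: [0.4961, -0.1864, 0.0969]
eef_rot: [0.995, 0.104, 0.001, 0.001]
wrist_force: [-3.9, 1.8, 18.6]
finger_gap: 0.0117
```

```bash
python3 b.py; python3 -c "
from h import *
print(r.state()['wrist_torque'])"
```

```text
14.025 [ 0.49605908 -0.18643476  0.09687603] 0.011659897576709755 [-3.94546676  1.76491254 18.58504628]
[[ 0.9782  0.2075  0.0021]
 [ 0.2075 -0.9782 -0.0016]
 [ 0.0018  0.002  -1.    ]]
[0.24614319 0.93161896 3.17831882] 0.12151997697168326
[0.85443209 1.13172043 0.03296269]
```

```bash
python3 - <<'E'
from h import *
import pickle
s=r.state();c=grab('wrist');pickle.dump((c,s),open('w6.pkl','wb'))
f=c['frame'][:,:,::-1];cv2.imwrite('pics/w6z.png',np.clip(1.4*cv2.resize(f[120:280,200:340].astype(float),None,fx=5,fy=5,interpolation=cv2.INTER_NEAREST),0,255))
P=cloud(c);az=np.radians(12.2);dx=P[...,0]-.496;dy=P[...,1]+.1866
X=(dx*np.cos(az)+dy*np.sin(az))*1000;Y=(-dx*np.sin(az)+dy*np.cos(az))*1000;z=P[...,2]*1000
for x0 in range(10,36,2):
    print(x0,end=': ')
    for y0 in range(-20,20,2):
        k=(abs(X-x0)<1)&(abs(Y-y0)<1)&(z<60);print('%5.1f'%np.median(z[k]) if k.any() else '  -- ',end=' ')
    print()
k=(X>16)&(X<22)&(abs(Y)<5)&(z<40);print(k.sum(),np.median(z[k]),z[k].mean())
k=(X>28)&(X<40)&(abs(Y)<20)&(z<40);print(k.sum(),np.median(z[k]),z[k].mean())
E
```

```text
10:  29.5  29.6  30.1  30.1  30.2  29.0  24.8  15.5  29.1  29.4  30.2  29.9  29.6  29.4  29.1  28.4  29.1  30.1  30.4  29.8 
12:  30.4  30.0  29.9  30.1  29.9  29.6  16.3  28.5  29.4  29.5  29.5  29.6  29.4  29.8  29.5  28.0  29.7  29.9  29.8  29.7 
14:  36.7  37.3  36.8  36.8  36.8  30.3  19.9  28.5  29.2  29.3  29.4  29.6  29.8  29.4  29.1  28.7  29.7  29.7  29.7  29.7 
16:  37.2  36.1  36.3  36.8  36.8  33.4  23.5  16.5  29.6  29.7  29.5  29.6  29.5  29.3  28.4  27.8  29.4  29.5  29.9  30.2 
18:  36.9  37.2  37.0  36.2  36.6  34.8  23.7  28.3  29.8  29.7  29.4  29.4  29.5  29.6  29.0  27.8  29.5  29.7  29.9  29.8 
20:  36.7  36.4  36.8  36.7  36.6  34.8  19.7  16.3  29.3  29.0  29.2  29.3  29.7  29.2  28.9  28.1  29.6  29.9  30.2  29.8 
22:  37.1  36.3  36.9  36.7  37.1  31.5  23.4  16.7  22.6  23.1  24.3  23.1  23.8  24.9  21.7  28.9  29.8  29.6  29.9  30.1 
24:  31.6  30.6  30.6  30.1  32.7  29.7  28.7   --    --    --    --   26.5   --   26.9   --   29.3  30.8  29.6  30.0  29.6 
26:  30.4  29.6  29.3  29.8  29.6  29.7  28.6  28.8  29.1  27.8  29.0  29.2  28.9  29.0  28.7  29.3  29.8  29.7  30.1  29.6 
28:  30.0  29.3  30.1  29.9  29.9  29.9  30.1  29.9  30.2  29.6  29.7  29.9  29.7  29.9  29.9  29.7  30.0  30.4  29.9  29.7 
30:  29.3  29.8  30.0  30.0  29.7  30.1  29.7  29.8  30.2  29.9  29.6  30.0  30.4  29.7  30.0  30.1  29.9  29.6  29.9  29.7 
32:  29.9  29.5  30.0  29.6  30.1  29.5  29.8  30.0  29.9  29.6  30.0  29.9  29.6  29.9  29.7  29.2  29.8  29.7  29.9  30.7 
34:  29.5  30.0  29.9  30.1  30.0  29.8  29.8  30.1  29.7  29.7  29.9  30.4  30.1  29.9  30.0  30.0  30.1  30.2  29.8  29.6 
155 28.92504290891046 26.642795407524307
895 29.879717878849714 29.87417670092208[ WARN:0@0.724] global loadsave.cpp:1063 imwrite_ Unsupported depth image for selected encoder is fallbacked to CV_8U.
```

View pics/w6z.png

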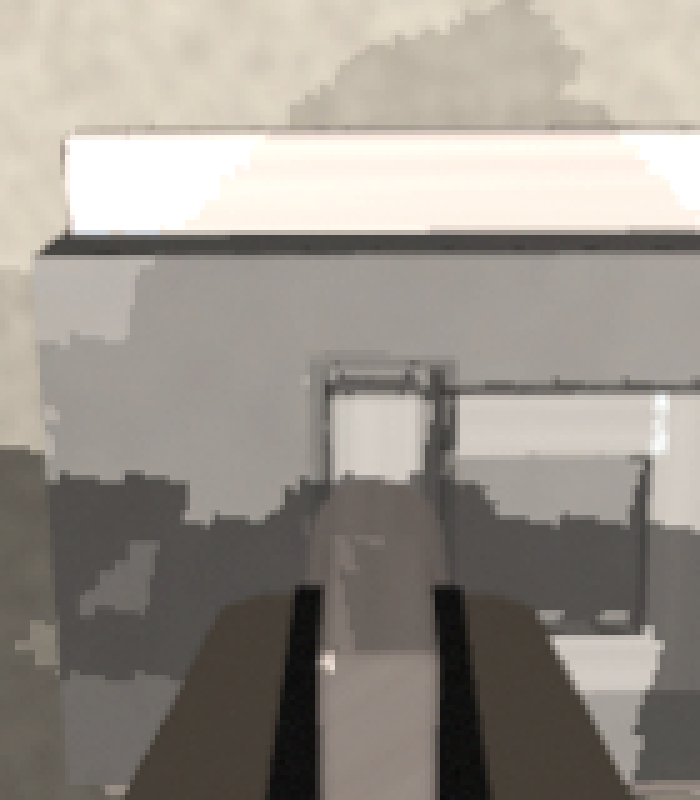

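Call:
servo_tool --deltas "0 0 -2 0 0 0 -1;0 0.5 -1.5 0 0 0 -1;0 1 -1.5 0 0 0 -1;0 1.4 -1.5 0 0 0 -1;0 1.8 -1.5 0 0 0 -1;0 2.2 -1.5 0 0 0 -1;0 2.6 -1.5 0 0 0 -1;0 2.6 -0.5 0 0 0 -1;0 2.6 -0.5 0 0 0 -1"

```text
t: 15.2
eef_pos: [0.4962, -0.1872, 0.0967]
eef_rot: [0.995, 0.104, 0.001, -0.001]
wrist_force: [-2.9, 7.0, 18.8]
finger_gap: 0.0116
```

```bash
python3 b.py
```

```text
15.2 [ 0.4962306  -0.18721759  0.0966951 ] 0.011606689243939797 [-2.87777411  7.03173726 18.78318249]
[[ 0.9783  0.2071  0.0011]
 [ 0.2071 -0.9783  0.0022]
 [ 0.0015 -0.0019 -1.    ]]
[0.24189704 0.14222565 2.99520585] 0.1460562175000124
```

```bash
cat > ft.py <<'E'
from h import *
import pickle,sys
s=r.state();c=grab('wrist');pickle.dump((c,s),open('w7.pkl','wb'))
f=c['frame'][:,:,::-1];cv2.imwrite('pics/%s.png'%sys.argv[1],np.clip(1.4*cv2.resize(f[120:280,200:340].astype(float),None,fx=5,fy=5,interpolation=cv2.INTER_NEAREST),0,255).astype(np.uint8))
P=cloud(c);az=np.radians(12.2);dx=P[...,0]-.496;dy=P[...,1]+.1866
X=(dx*np.cos(az)+dy*np.sin(az))*1000;Y=(-dx*np.sin(az)+dy*np.cos(az))*1000;z=P[...,2]*1000
k=(X>12)&(X<19)&(Y>-4)&(Y<5)&(z<36);print('foot',k.sum(),np.median(z[k]),z[k].mean(),'slopes',np.linalg.lstsq(np.c_[X[k],Y[k],np.ones(k.sum())],z[k],rcond=None)[0])
k=(X>28)&(X<40)&(abs(Y)<20)&(z<40);print('deck',k.sum(),np.median(z[k]),z[k].mean())
for x0 in (14,18):
    k=(abs(X-x0)<3)&(abs(Y)<14)
    for y0 in np.arange(-12,13,1): 
        kk=k&(abs(Y-y0)<.5);print('%d:%.1f'%(y0,np.median(z[kk])) if kk.any() else '%d:-'%y0,end=' ')
    print()
E
python3 ft.py w7z
```

```text
foot 112 29.303174749753012 29.316497252768414 slopes [-0.07074765 -0.03678264 30.43398395]
deck 894 29.85205396434558 29.85798523321586
-12:137.0 -11:138.8 -10:144.6 -9:181.3 -8:95.4 -7:112.2 -6:102.7 -5:101.6 -4:98.5 -3:98.0 -2:99.6 -1:97.9 0:99.0 1:97.7 2:98.9 3:100.5 4:98.9 5:96.9 6:97.5 7:97.6 8:84.0 9:26.8 10:147.5 11:153.2 12:146.0 
-12:190.4 -11:190.2 -10:190.3 -9:188.6 -8:189.8 -7:191.7 -6:192.0 -5:108.3 -4:107.0 -3:103.4 -2:106.8 -1:103.7 0:104.5 1:103.6 2:106.7 3:106.5 4:104.7 5:104.0 6:105.1 7:192.1 8:192.6 9:191.8 10:185.9 11:189.6 12:189.8
```

View pics/w7z.png

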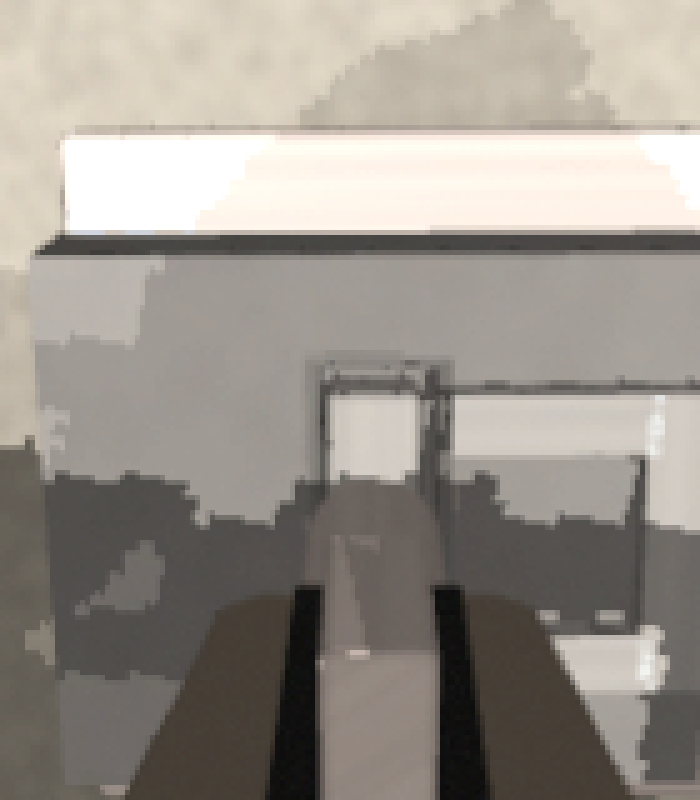

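Call:
servo_tool --deltas "0 0 -3 0 0 0 -1;0 0 -6 0 0 0 -1;0 0 -6 0 0 0 -1;0 0 -6 0 0 0 -1"

```text
t: 15.75
eef_pos: [0.4957, -0.1881, 0.1001]
eef_rot: [0.995, 0.104, 0.001, -0.0]
wrist_force: [5.2, 2.7, -3.0]
finger_gap: 0.0119
```

```bash
python3 b.py;python3 ft.py w8z
```

```text
15.75 [ 0.49574115 -0.18809656  0.10007716] 0.011943408115435322 [ 5.21009968  2.74631284 -2.97658976]
[[ 9.783e-01  2.070e-01  1.100e-03]
 [ 2.070e-01 -9.783e-01  3.000e-04]
 [ 1.100e-03 -0.000e+00 -1.000e+00]]
[ 0.90015756 -0.62203821  6.37819439] 0.1548492950756586
foot 112 32.693645886512726 32.7174780154533 slopes [-8.98469931e-05 -2.07791945e-03  3.27197198e+01]
deck 892 29.905172765479964 29.90187674791327
-12:193.2 -11:192.8 -10:187.6 -9:193.1 -8:193.0 -7:194.8 -6:104.8 -5:103.8 -4:103.1 -3:104.2 -2:105.2 -1:102.7 0:107.3 1:104.4 2:104.7 3:106.2 4:103.0 5:103.6 6:101.3 7:114.0 8:194.6 9:181.6 10:187.7 11:156.9 12:192.4 
-12:193.4 -11:193.7 -10:193.1 -9:190.2 -8:194.5 -7:195.5 -6:186.9 -5:107.7 -4:106.0 -3:109.8 -2:108.7 -1:106.6 0:110.9 1:108.6 2:107.3 3:111.7 4:106.3 5:108.6 6:195.3 7:195.4 8:195.8 9:187.8 10:192.6 11:193.2 12:193.3
```

View pics/w8z.png

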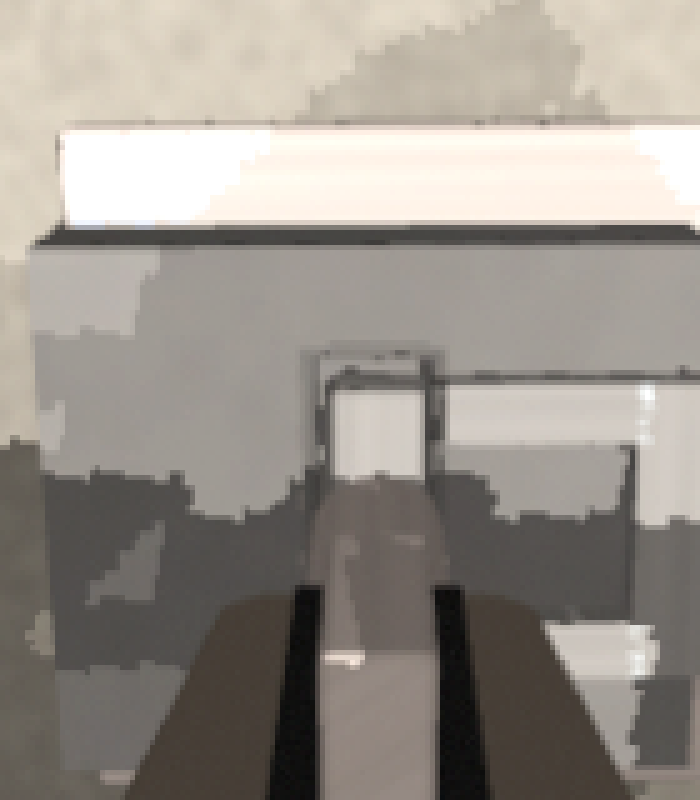

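Call:
servo_tool --deltas "1.5 -0.4 0 0 0 0 -1;2.5 -0.4 0 0 0 0 -1;2.5 -0.4 0 0 0 0 -1"

```text
t: 16.18
eef_pos: [0.4969, -0.1873, 0.0996]
eef_rot: [0.995, 0.104, -0.001, -0.0]
wrist_force: [0.6, 0.1, -2.5]
finger_gap: 0.0121
```

```bash
python3 b.py;python3 ft.py w9z
```

```text
16.175 [ 0.49694501 -0.1872961   0.09961313] 0.012112173104217177 [ 0.56308893  0.07654437 -2.47641767]
[[ 9.782e-01  2.074e-01 -1.900e-03]
 [ 2.074e-01 -9.783e-01  2.000e-04]
 [-1.800e-03 -5.000e-04 -1.000e+00]]
[-0.42554667 -0.08523961  5.91394635] 0.1286675694561712
foot 111 32.25980242562715 32.25371405204232 slopes [-1.40604269e-02  5.04146762e-03  3.24706293e+01]
deck 878 29.82826596052149 29.839566587060833
-12:132.7 -11:133.4 -10:139.8 -9:135.5 -8:115.4 -7:119.4 -6:122.2 -5:98.0 -4:105.7 -3:103.1 -2:95.7 -1:107.6 0:106.7 1:101.8 2:102.5 3:107.4 4:100.3 5:105.2 6:107.3 7:118.6 8:120.0 9:116.5 10:138.1 11:144.4 12:135.2 
-12:193.1 -11:193.4 -10:193.0 -9:191.8 -8:193.1 -7:194.6 -6:195.0 -5:105.8 -4:107.5 -3:106.7 -2:106.5 -1:108.1 0:109.2 1:105.5 2:106.6 3:108.0 4:107.8 5:107.5 6:105.8 7:195.2 8:195.2 9:194.3 10:189.6 11:192.7 12:192.8
```

View pics/w9z.png

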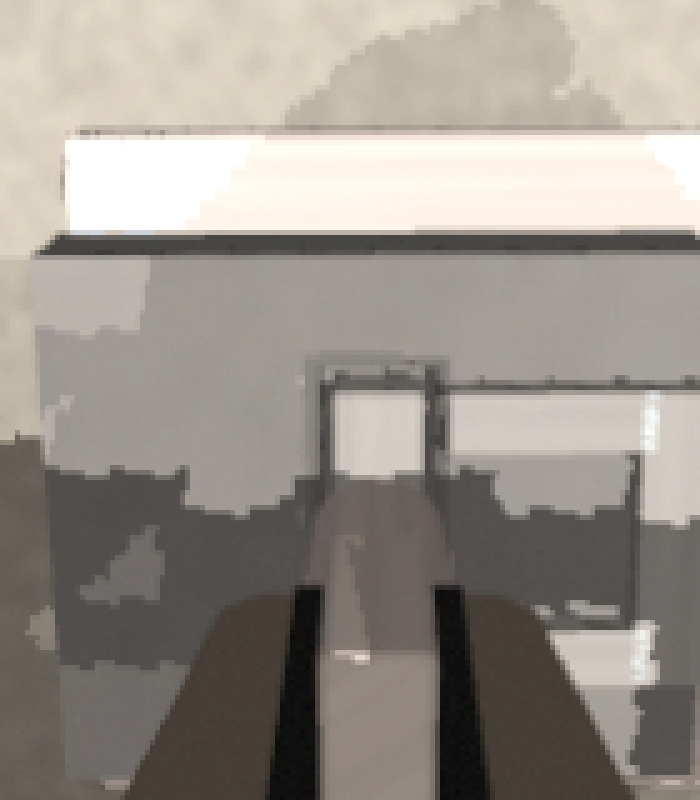

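Call:
servo_tool --deltas "0.6 0 1 0 0 0 -1;0.8 0 2 0 0 0 -1;0.8 0 3 0 0 0 -1;0.8 0 4 0 0 0 -1;0.8 0 5 0 0 0 -1;0.8 0 5 0 0 0 -1"

```text
t: 16.98
eef_pos: [0.4988, -0.1873, 0.097]
eef_rot: [0.995, 0.104, 0.0, 0.0]
wrist_force: [-5.3, 2.3, 10.6]
finger_gap: 0.0115
```

```bash
python3 b.py;python3 ft.py w10z
```

```text
16.975 [ 0.49880321 -0.18727051  0.09702466] 0.01151365667378478 [-5.27954135  2.33988075 10.63188536]
[[ 9.782e-01  2.076e-01  1.000e-04]
 [ 2.076e-01 -9.782e-01 -3.000e-04]
 [ 1.000e-04  3.000e-04 -1.000e+00]]
[-2.25935233 -0.450261    3.32439494] 0.12031054930481844
foot 112 29.54188433334666 29.55705171479119 slopes [-8.04129139e-02  1.73079398e-02  3.07870418e+01]
deck 899 29.867835528869847 29.876246251290674
-12:123.1 -11:129.6 -10:139.4 -9:120.9 -8:117.7 -7:120.1 -6:119.1 -5:109.4 -4:109.4 -3:109.2 -2:109.3 -1:51.3 0:54.4 1:109.1 2:52.7 3:109.2 4:109.2 5:109.0 6:120.5 7:119.3 8:119.5 9:118.8 10:143.7 11:128.4 12:127.1 
-12:191.5 -11:191.0 -10:188.7 -9:190.6 -8:191.2 -7:192.7 -6:104.0 -5:107.0 -4:104.8 -3:105.9 -2:107.0 -1:103.7 0:106.5 1:103.1 2:105.2 3:105.9 4:106.7 5:101.5 6:110.0 7:192.5 8:192.5 9:183.3 10:187.5 11:190.2 12:190.3
```

View pics/w10z.png

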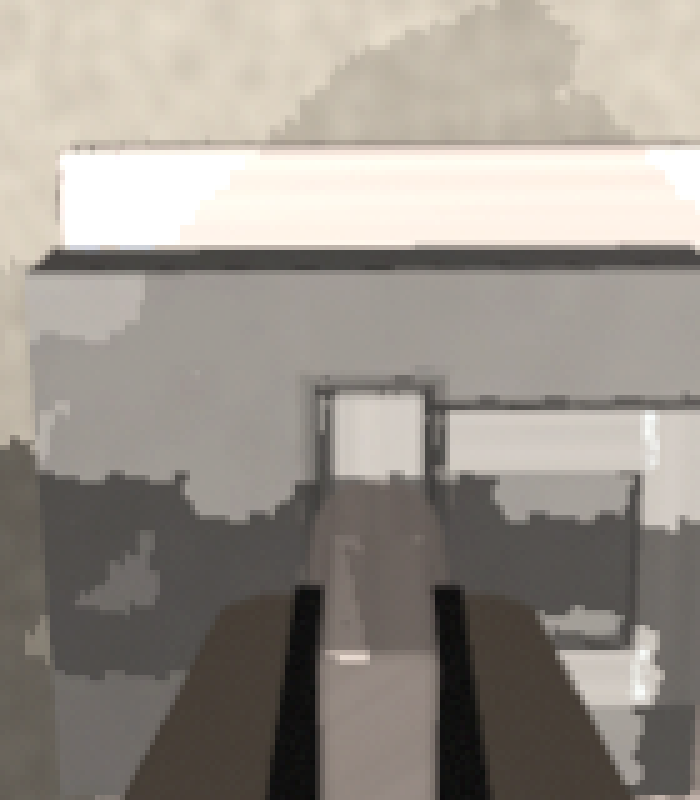

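```bash
cat > sl.py <<'E'
from h import *
import pickle
c,s=pickle.load(open('w7.pkl','rb'));P=cloud(c);M=R.from_quat(s['eef_rot']).as_matrix()
T=(P-s['eef_pos'])@M*1000
def fit(k,n):
    q=T[k];
    for _ in range(3):
        A=np.c_[q[:,:2]-q[:,:2].mean(0),np.ones(len(q))];x=np.linalg.lstsq(A,q[:,2],rcond=None)[0];rs=q[:,2]-A@x;q=q[abs(rs)<2.5*rs.std()]
    print(n,len(q),'mean',q.mean(0).round(2),'sl',x.round(3),'std',rs.std().round(2),q[:,0].min().round(1),q[:,0].max().round(1))
fit((abs(T[...,0])<17)&(abs(T[...,1])<5)&(abs(T[...,2]+14)<5),'tabtop')
fit((T[...,0]>10)&(T[...,0]<22)&(abs(T[...,1])<5)&(abs(T[...,2]-67)<4),'foot top')
fit((T[...,0]>27)&(T[...,0]<40)&(abs(T[...,1])<30)&(abs(T[...,2]-67)<6),'deck')
E
python3 sl.py
```

```text
tabtop 1148 mean [  0.58  -0.12 -12.78] sl [  0.013   0.038 -12.771] std 0.6 -16.9 16.8
foot top 200 mean [ 1.603e+01 -4.000e-02  6.752e+01] sl [ 2.800e-02 -3.500e-02  6.754e+01] std 0.65 10.0 21.9
deck 1455 mean [3.361e+01 4.000e-02 6.722e+01] sl [2.5000e-02 1.0000e-03 6.7222e+01] std 0.67 27.0 40.0
```

```bash
python3 - <<'E'
from h import *
import pickle
c=pickle.load(open('w3.pkl','rb'))
P=cloud(c);az=np.radians(12.2);dx=P[...,0]-.496;dy=P[...,1]+.1866
X=(dx*np.cos(az)+dy*np.sin(az))*1000;Y=(-dx*np.sin(az)+dy*np.cos(az))*1000;z=P[...,2]*1000
print('cam',c['T'][:3,3])
for rng in [(-12,12),(-20,20)]:
  for y0 in np.arange(-13,14,.5):
    k=(X>rng[0])&(X<rng[1])&(abs(Y-y0)<.35)&(z<60)
    if k.any(): print('%.1f:%.1f(%d)'%(y0,z[k].mean(),k.sum()),end=' ')
  print()
for x0 in np.arange(-30,31,.7):
    k=(abs(Y)<6)&(abs(X-x0)<.4)&(z<60)
    if k.any() and abs(x0)>21: print('%.1f:%.1f'%(x0,z[k].mean()),end=' ')
E
```

```text
cam [ 0.49766489 -0.2024743   0.42163871]
-13.0:30.3(12) -12.5:30.1(11) -12.0:30.3(12) -11.5:30.0(11) -11.0:30.0(11) -10.5:30.2(13) -10.0:30.0(10) -9.5:29.2(11) -9.0:28.9(11) -8.5:26.7(7) -8.0:16.1(9) -7.5:15.9(10) -7.0:15.8(11) -6.5:16.0(12) -6.0:16.0(9) -5.5:15.9(11) -5.0:16.5(10) -4.5:16.2(11) -4.0:16.2(12) -3.5:15.9(9) -3.0:15.6(11) -2.5:16.1(12) -2.0:16.0(10) -1.5:15.9(13) -1.0:15.9(11) -0.5:15.9(11) 0.0:15.8(11) 0.5:15.9(10) 1.0:15.8(12) 1.5:15.8(11) 2.0:16.1(10) 2.5:16.3(12) 3.0:15.9(9) 3.5:15.9(10) 4.0:15.8(12) 4.5:15.9(9) 5.0:15.9(12) 5.5:15.7(11) 6.0:15.8(10) 6.5:16.0(13) 7.0:16.0(9) 7.5:15.9(13) 8.0:15.9(10) 8.5:16.0(10) 9.0:21.1(24) 9.5:25.6(19) 10.0:29.0(13) 10.5:29.6(12) 11.0:29.8(12) 11.5:30.0(11) 12.0:29.8(10) 12.5:29.9(11) 13.0:28.6(14) 13.5:28.1(12) 
-13.0:31.7(21) -12.5:32.3(18) -12.0:32.1(21) -11.5:32.3(20) -11.0:31.9(17) -10.5:30.6(23) -10.0:30.0(17) -9.5:29.1(19) -9.0:28.8(19) -8.5:27.2(11) -8.0:15.8(14) -7.5:16.0(17) -7.0:15.8(18) -6.5:16.0(20) -6.0:16.0(16) -5.5:16.0(19) -5.0:16.2(18) -4.5:16.1(18) -4.0:16.0(20) -3.5:16.0(16) -3.0:15.9(19) -2.5:16.0(18) -2.0:16.0(18) -1.5:15.9(19) -1.0:16.0(17) -0.5:15.6(20) 0.0:15.8(18) 0.5:16.0(17) 1.0:15.9(18) 1.5:15.9(17) 2.0:16.1(18) 2.5:16.3(19) 3.0:15.9(17) 3.5:15.9(17) 4.0:15.9(19) 4.5:16.0(17) 5.0:16.1(19) 5.5:15.8(16) 6.0:15.7(17) 6.5:16.0(21) 7.0:16.1(15) 7.5:16.0(20) 8.0:15.8(17) 8.5:15.9(17) 9.0:21.0(40) 9.5:25.6(33) 10.0:29.1(22) 10.5:29.6(18) 11.0:29.8(19) 11.5:29.9(19) 12.0:29.7(16) 12.5:29.8(19) 13.0:29.0(23) 13.5:28.7(19) 
-30.0:29.9 -29.3:30.1 -28.6:29.9 -27.9:29.5 -27.2:29.0 -26.5:29.8 -25.8:27.7 -25.1:21.0 -24.4:15.8 -23.7:16.2 -23.0:16.0 -22.3:15.6 -21.6:15.7 21.1:15.4 21.8:16.0 22.5:15.9 23.2:16.5 23.9:16.0 24.6:19.9 25.3:26.9 26.0:28.9 26.7:29.5 27.4:30.0 28.1:30.1 28.8:25.4 29.5:30.1 30.2:29.5 30.9:29.4
```

Call:
servo_tool --deltas "-0.5 0 -2 0 0 0 -1;-1.8 -0.6 -2 0 0 0 -1;-1.8 -0.6 -2 0 0 0 -1;-1.8 -0.6 0 0 0 0 -1;-1.8 -0.6 2 0 0 0 -1;-1.8 -0.6 3 0 0 0 -1;-1.8 -0.6 3 0 0 0 -1;-1.8 -0.6 3 0 0 0 -1"

```text
t: 18.02
eef_pos: [0.4982, -0.1876, 0.0962]
eef_rot: [0.995, 0.104, 0.001, 0.001]
wrist_force: [-5.5, 4.6, 24.3]
finger_gap: 0.012
```

```bash
python3 b.py;python3 ft.py w11z;python3 sl.py
```

```text
18.025 [ 0.49823013 -0.18758559  0.09622392] 0.011971127866939877 [-5.50943713  4.62672208 24.27578804]
[[ 0.9782  0.2075  0.0027]
 [ 0.2075 -0.9782 -0.0014]
 [ 0.0024  0.002  -1.    ]]
[-1.63918786 -0.64333319  2.51877722] 0.12543573114171558
foot 110 28.926898931906614 28.958530497352783 slopes [-3.91122559e-03 -3.02926057e-02  2.90245668e+01]
deck 889 29.83578537239587 29.87070597994967
-12:122.7 -11:129.3 -10:137.4 -9:118.8 -8:116.6 -7:118.1 -6:118.3 -5:108.2 -4:108.9 -3:108.8 -2:108.4 -1:108.7 0:108.7 1:108.9 2:108.9 3:108.7 4:108.7 5:108.2 6:118.0 7:117.5 8:116.7 9:117.0 10:141.9 11:130.0 12:123.8 
-12:190.2 -11:190.5 -10:188.8 -9:190.2 -8:190.6 -7:192.4 -6:107.0 -5:103.6 -4:106.2 -3:106.3 -2:101.9 -1:105.7 0:108.1 1:101.4 2:105.2 3:107.3 4:104.0 5:106.7 6:191.7 7:192.0 8:191.9 9:184.2 10:187.3 11:189.4 12:189.5 
tabtop 1144 mean [  0.6   -0.15 -12.89] sl [  0.019   0.032 -12.881] std 0.59 -17.0 16.8
foot top 200 mean [15.73 -0.07 67.45] sl [ 6.1000e-02 -2.0000e-03  6.7466e+01] std 0.7 10.0 21.4
deck 1453 mean [33.46  0.08 66.45] sl [1.100e-02 0.000e+00 6.645e+01] std 0.64 27.0 40.0
```

View pics/w11z.png

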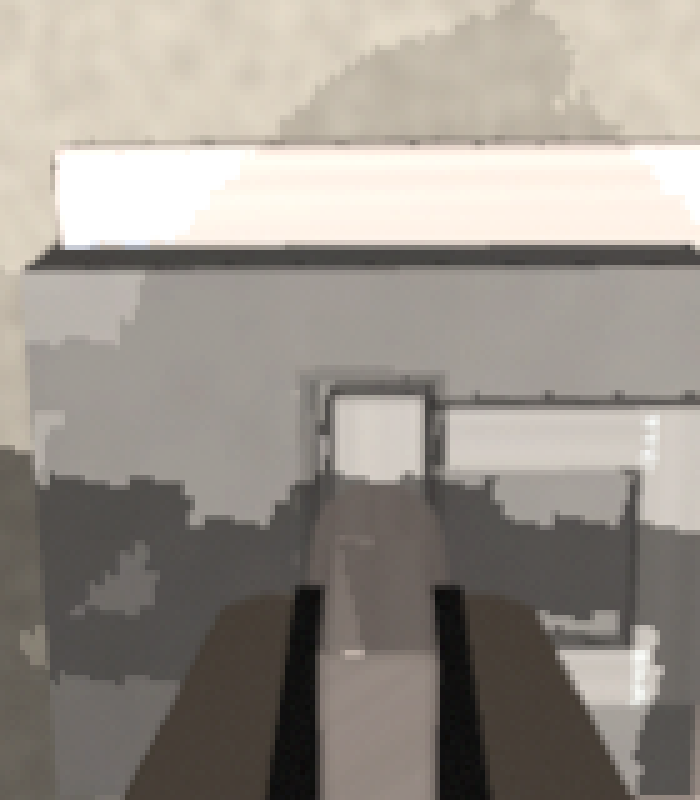

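Call:
servo_tool --deltas "0 0 -4 0 0 0 -1;-1 -1 -4 0 0 0 -1;-1.2 -1.2 -4 0 0 0 -1;-1.2 -1.2 -2 0 0 0 -1;-1.2 -1.2 0 0 0 0 -1;-1.2 -1.2 0 0 0 0 -1;-1.2 -1.2 0 0 0 0 -1"

```text
t: 18.95
eef_pos: [0.4972, -0.1874, 0.0961]
eef_rot: [0.995, 0.104, 0.002, 0.002]
wrist_force: [-3.7, 2.3, 24.3]
finger_gap: 0.0121
```

```bash
python3 b.py;python3 ft.py w12z|head -2;python3 sl.py
```

```text
18.95 [ 0.49720415 -0.18744115  0.09607863] 0.012139137289621616 [-3.71265453  2.25110249 24.27711108]
[[ 0.9782  0.2075  0.004 ]
 [ 0.2075 -0.9782 -0.0032]
 [ 0.0032  0.0039 -1.    ]]
[-0.66725761 -0.2935535   2.37533507] 0.12362060843204503
foot 109 28.686578248826866 28.723347653075347 slopes [4.49549774e-03 1.56462351e-02 2.86457303e+01]
deck 913 29.825038519368878 29.82343177705417
tabtop 1146 mean [  0.67  -0.15 -12.9 ] sl [  0.022   0.026 -12.893] std 0.61 -17.0 16.8
foot top 199 mean [ 1.597e+01 -6.000e-02  6.746e+01] sl [ 6.4000e-02 -2.5000e-02  6.7463e+01] std 0.66 10.0 21.4
deck 1443 mean [33.43  0.18 66.34] sl [-3.000e-03  4.000e-03  6.634e+01] std 0.62 27.0 40.0
```

View pics/w12z.png

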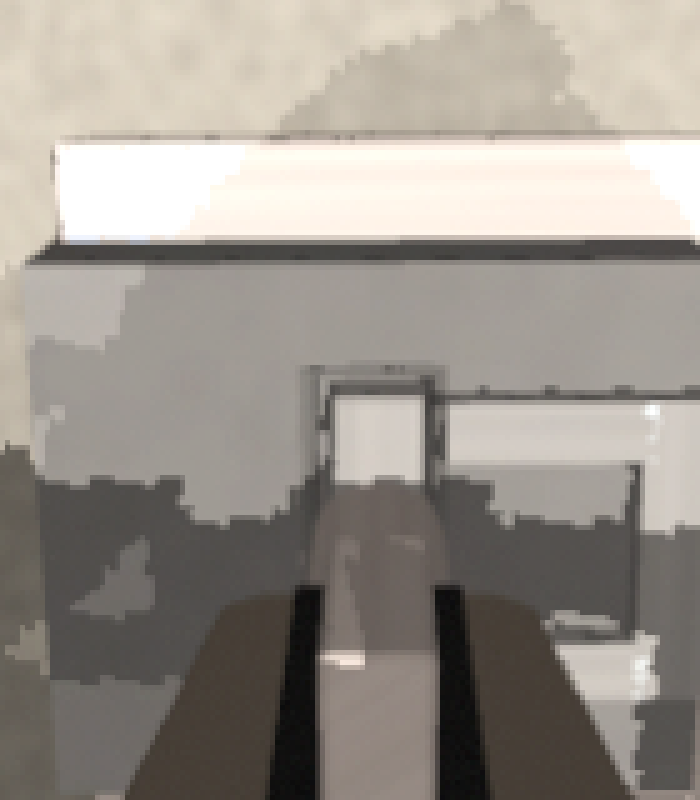

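Call:
servo_tool --deltas "0 0 -2.5 0 0 0 -1;0.8 -0.6 -2.5 0 0 0 -1;-0.8 -0.8 -2.5 0 0 0 -1;0.8 -1 -2 0 0 0 -1;-0.8 -1.2 -2 0 0 0 -1;0.8 -1.4 -2 0 0 0 -1;-0.8 -1.4 -2 0 0 0 -1;0 -1.4 -1 0 0 0 -1;0 -1.4 -1 0 0 0 -1"

```text
t: 20.12
eef_pos: [0.4969, -0.1869, 0.0966]
eef_rot: [0.995, 0.104, 0.002, 0.003]
wrist_force: [-1.8, -2.0, 18.4]
finger_gap: 0.0117
```

```bash
python3 b.py;python3 ft.py w13z|head -2;python3 sl.py
```

```text
20.125 [ 0.49692934 -0.18687538  0.09656136] 0.011698968305289551 [-1.78163758 -1.96008029 18.35407355]
[[ 0.9782  0.2075  0.0044]
 [ 0.2075 -0.9782 -0.0048]
 [ 0.0033  0.0056 -1.    ]]
[-0.51748057  0.31031343  2.86145383] 0.12220175730171512
foot 108 29.29069275540698 29.29343541341119 slopes [-4.84596759e-02  2.41375163e-02  3.00390054e+01]
deck 910 29.891303802767112 29.863069387394532
tabtop 1146 mean [  0.52  -0.15 -12.87] sl [  0.02    0.033 -12.856] std 0.59 -17.0 16.9
foot top 196 mean [ 1.597e+01 -6.000e-02  6.739e+01] sl [5.7000e-02 1.5000e-02 6.7387e+01] std 0.65 10.0 21.5
deck 1426 mean [3.350e+01 1.000e-02 6.684e+01] sl [5.0000e-03 5.0000e-03 6.6838e+01] std 0.61 27.0 40.0
```

View pics/w13z.png

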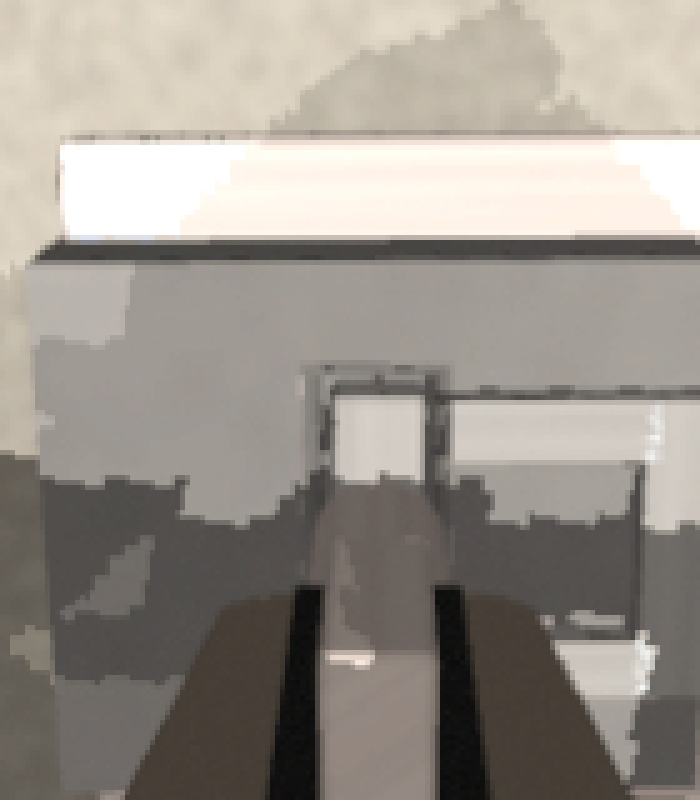

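Call:
servo_tool --deltas "0 0.3 1 0 0 0 -1;0 0.3 2 0 0 0 -1;0 0.3 3 0 0 0 -1;0 0.3 3 0 0 0 -1;0 0.3 3 0 0 0 -1"

```text
t: 20.8
eef_pos: [0.498, -0.1872, 0.0956]
eef_rot: [0.995, 0.104, 0.003, 0.003]
wrist_force: [-4.3, 1.1, 31.3]
finger_gap: 0.0115
```

```bash
python3 b.py;python3 ft.py w14z|head -2;python3 sl.py
```

```text
20.8 [ 0.49802591 -0.18715314  0.09558932] 0.011486888916648738 [-4.28553325  1.10829092 31.30398326]
[[ 0.9782  0.2075  0.0063]
 [ 0.2075 -0.9782 -0.0049]
 [ 0.0051  0.0061 -1.    ]]
[-1.53286739 -0.18447268  1.88037185] 0.12439903278449371
foot 108 28.41681026320482 28.443276134148714 slopes [ 3.10421215e-02 -4.38113912e-03  2.79660812e+01]
deck 898 29.85072366965685 29.83832433860291
tabtop 1165 mean [  0.63  -0.11 -13.1 ] sl [  0.039   0.041 -13.095] std 0.59 -17.0 16.8
foot top 180 mean [15.24 -0.11 67.36] sl [8.200e-02 2.000e-03 6.736e+01] std 0.66 10.1 20.6
deck 1456 mean [33.47 -0.07 65.92] sl [-0.0000e+00  6.0000e-03  6.5919e+01] std 0.62 27.0 39.8
```

View pics/w14z.png

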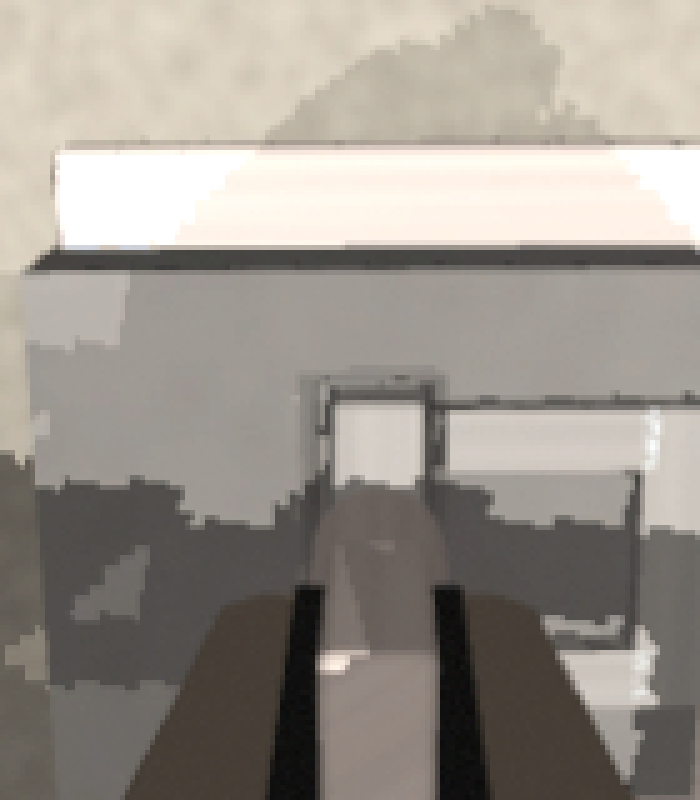

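Call:
servo_tool --deltas "0 0 -2 0 0 0 -1;-0.8 0.2 -5 0 0 0 -1;-0.8 0.2 -6 0 0 0 -1;-0.8 0.2 -6 0 0 0 -1;-0.8 0.2 -5 0 0 0 -1;-0.8 0.2 -5 0 0 0 -1;-0.8 0.2 -5 0 0 0 -1"

```text
t: 21.72
eef_pos: [0.4964, -0.1865, 0.0968]
eef_rot: [0.995, 0.104, 0.003, 0.002]
wrist_force: [4.2, -1.7, 8.1]
finger_gap: 0.0118
```

```bash
python3 b.py;python3 ft.py w15z|head -2;python3 sl.py
```

```text
21.725 [ 0.49638309 -0.18652131  0.09683817] 0.011752873501302956 [ 4.16617844 -1.72731463  8.12680006]
[[ 0.9783  0.207   0.0054]
 [ 0.207  -0.9783 -0.0028]
 [ 0.0047  0.0039 -1.    ]]
[-0.06147831  0.77382379  3.14095188] 0.15314216219496224
foot 118 29.644623864000437 29.664978498494733 slopes [-3.47043490e-02 -6.88658092e-03  3.02055049e+01]
deck 912 29.773477845604802 29.7915419148764
tabtop 1146 mean [  0.65  -0.16 -13.1 ] sl [  0.023   0.031 -13.094] std 0.58 -17.0 16.9
foot top 195 mean [ 1.567e+01 -5.000e-02  6.725e+01] sl [ 5.8000e-02 -1.4000e-02  6.7263e+01] std 0.6 10.1 21.2
deck 1409 mean [3.358e+01 3.000e-02 6.720e+01] sl [7.00e-03 3.00e-03 6.72e+01] std 0.61 27.0 40.0
```

Call:
servo_tool --deltas "0.5 0.4 0 0 0 0 -1;0.5 0.4 0 0 0 0 -0.5;0.5 0.4 0 0 0 0 -0.5;0.5 0.4 0 0 0 0 -0.5"

```text
t: 22.28
eef_pos: [0.494, -0.185, 0.0943]
eef_rot: [0.995, 0.104, -0.001, -0.001]
wrist_force: [-0.6, -0.3, -0.7]
finger_gap: 0.0232
```

```bash
python3 b.py;python3 ft.py w16z|head -2;python3 sl.py
```

```text
22.275 [ 0.49397383 -0.18502158  0.09425417] 0.02315229513943865 [-0.62781163 -0.27278282 -0.70755945]
[[ 0.9783  0.2073 -0.0018]
 [ 0.2073 -0.9783  0.0012]
 [-0.0015 -0.0015 -1.    ]]
[1.99988108 2.75337977 0.54699524] 0.13770521496002708
foot 117 30.31370574621195 30.340936807982455 slopes [-5.04160150e-02  2.79288023e-02  3.11047806e+01]
deck 928 29.850568880361514 29.842566318443826
tabtop 1143 mean [  0.85   0.36 -16.  ] sl [ 3.0000e-03 -2.1000e-02 -1.5984e+01] std 0.58 -17.0 16.9
foot top 186 mean [ 1.630e+01 -4.000e-02  6.396e+01] sl [1.4000e-02 4.0000e-03 6.3961e+01] std 0.53 10.2 21.9
deck 1480 mean [33.77 -0.17 64.39] sl [-2.000e-02 -1.000e-03  6.439e+01] std 0.62 27.0 40.0
```

View pics/w16z.png

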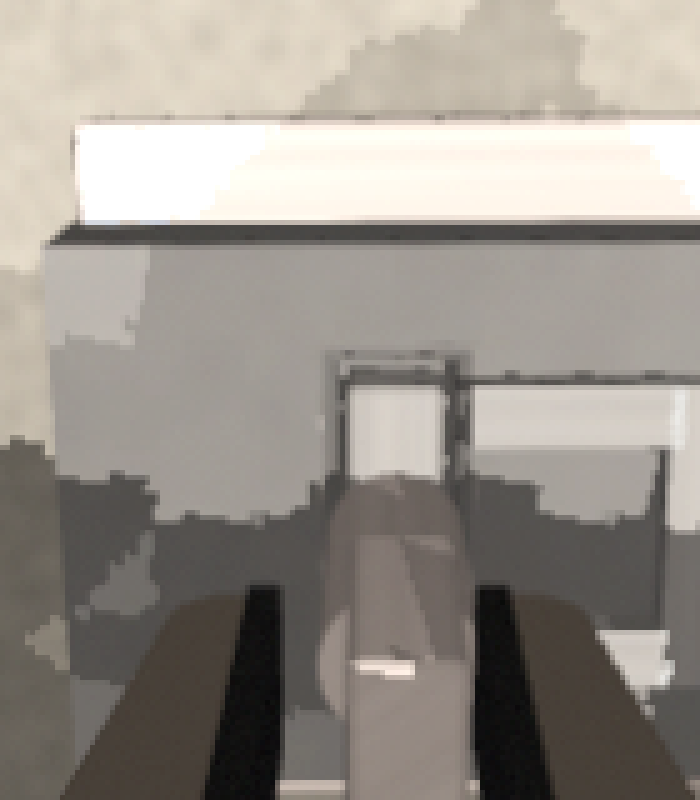

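Call:
servo_tool --deltas "2.7 2.8 -2 0 0 0 -0.5;2.7 2.8 -2 0 0 0 -0.5;2.7 2.8 -2 0 0 0 -1;2.7 2.8 -2 0 0 0 -1;2.7 2.8 -2 0 0 0 -1;2.7 2.8 -5 0 0 0 -1;2.7 2.8 -5 0 0 0 -1;2.7 2.8 -5 0 0 0 -1"

```text
t: 23.32
eef_pos: [0.4978, -0.1875, 0.0999]
eef_rot: [0.995, 0.104, -0.0, -0.0]
wrist_force: [0.4, -0.1, -1.7]
finger_gap: 0.0116
```

```bash
python3 b.py;python3 ft.py w17z|head -2;python3 sl.py
```

```text
23.325 [ 0.49781163 -0.18754848  0.09993478] 0.011646229674362905 [ 0.37147752 -0.09067281 -1.65705298]
[[ 9.783e-01  2.073e-01 -3.000e-04]
 [ 2.073e-01 -9.783e-01  3.000e-04]
 [-2.000e-04 -3.000e-04 -1.000e+00]]
[-1.23008954 -0.51288242  6.23526019] 0.13592515422226903
foot 111 33.05325100911929 33.085251001898754 slopes [-1.94310096e-02 -2.94325834e-02  3.34041196e+01]
deck 880 29.87173735480522 29.866506345691057
tabtop 1053 mean [ -0.58  -0.14 -13.12] sl [ 5.000e-03  4.100e-02 -1.311e+01] std 0.6 -17.0 14.5
foot top 176 mean [ 1.519e+01 -4.000e-02  6.700e+01] sl [7.6000e-02 1.1000e-02 6.7039e+01] std 0.68 10.0 20.2
deck 1402 mean [33.54  0.13 70.05] sl [ 9.0000e-03 -2.0000e-03  7.0048e+01] std 0.61 27.0 39.8
```

View pics/w17z.png

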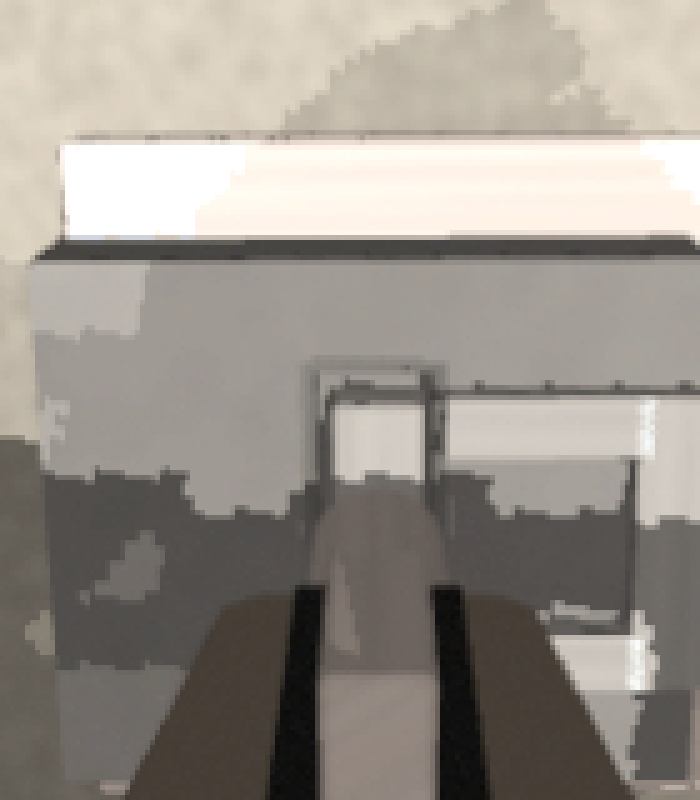

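Call:
servo_tool --deltas "0.7 -0.1 0 0 0 0 -1;0.7 -0.1 1.5 0 0 0 -1;0.7 -0.1 3 0 0 0 -1;0.7 -0.1 4.2 0 0 0 -1;0.7 -0.1 4.2 0 0 0 -1;0.7 -0.1 4.2 0 0 0 -1;0.7 -0.1 4.2 0 0 0 -0.5;0.7 -0.1 4.2 0 0 0 -0.5;0.7 -0.1 4.2 0 0 0 -0.5;0.7 -0.1 4.2 0 0 0 -0.5"

```text
t: 24.62
eef_pos: [0.4986, -0.1875, 0.0958]
eef_rot: [0.995, 0.104, -0.0, -0.0]
wrist_force: [-0.9, 0.8, -0.6]
finger_gap: 0.0232
```

```bash
python3 b.py;python3 ft.py w18z|head -2;python3 sl.py
```

```text
24.625 [ 0.4986092  -0.18747389  0.09581789] 0.02323250073009613 [-0.93297263  0.77905873 -0.63658579]
[[ 0.9783  0.2073 -0.    ]
 [ 0.2073 -0.9783  0.    ]
 [-0.     -0.     -1.    ]]
[-2.02725527 -0.60727753  2.1179938 ] 0.13631956896865205
foot 108 30.158979043598503 30.15390910294047 slopes [-8.10716340e-03  8.75045761e-03  3.02761868e+01]
deck 915 29.89506631856134 29.88132690642415
tabtop 972 mean [ -0.66  -0.59 -14.39] sl [ 1.000e-02  2.200e-02 -1.438e+01] std 0.55 -16.9 14.5
foot top 177 mean [ 1.543e+01 -4.000e-02  6.571e+01] sl [ 8.4000e-02 -2.0000e-03  6.5748e+01] std 0.73 10.0 20.4
deck 1475 mean [3.347e+01 4.000e-02 6.597e+01] sl [ 1.1000e-02 -2.0000e-03  6.5978e+01] std 0.68 27.0 40.0
```

View pics/w18z.png

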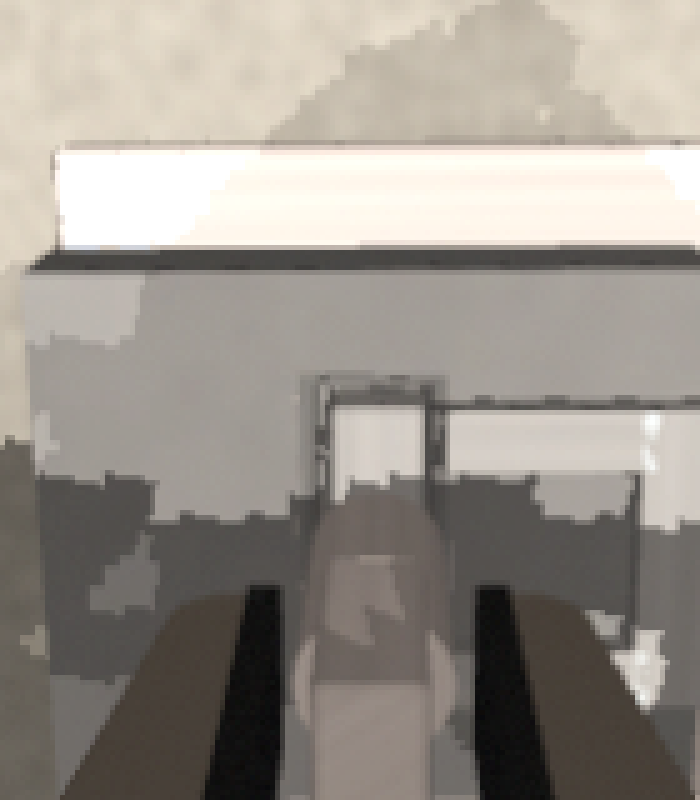

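Call:
servo_tool --deltas "0 0 0 0 0 0 -0.3;0 0 -25 0 0 0 -0.3;0 0 -70 0 0 0 0;0 0 -120 0 0 0 0;0 0 -120 0 0 0 0;0 0 -120 0 0 0 0"

```text
t: 25.42
eef_pos: [0.4982, -0.1872, 0.2151]
eef_rot: [0.995, 0.104, -0.0, -0.0]
wrist_force: [-0.4, -0.4, -0.4]
finger_gap: 0.046
```

```bash
python3 - <<'E'
from h import *
import pickle
n=np.load('panel.npz')['n']
# bar measure with w3 & w5
for f in ['w3','w5']:
    d=pickle.load(open(f+'.pkl','rb'));c=d if f=='w3' else d[0]
    P=cloud(c);n=np.array([np.sin(np.radians(35))*np.cos(np.radians(12.2)),np.sin(np.radians(35))*np.sin(np.radians(12.2)),np.cos(np.radians(35))])
    ay=np.array([-np.sin(np.radians(12.2)),np.cos(np.radians(12.2)),0]);px=np.cross(ay,n);py=ay
    pc=np.array([.5285,-.2897,.0722]) 
    H=(P-pc)@n;X=(P-pc)@px;Y=(P-pc)@py
    B=(abs(X)<.05)&(abs(Y)<.042)
    k=B&(abs(H)<.004);print('panel plane offset',H[k].mean().round(4))
    o=np.median(H[k])
    k=B&(abs(H-o-.051)<.0025);q=(np.c_[X[k],Y[k]]*1000).astype(np.float32);print(f,k.sum(),cv2.minAreaRect(q),q.mean(0),H[k].mean())
    # disc
    k=B&(H-o>.012)&(H-o<.0215);print('disc',k.sum(),(np.percentile(X[k],[1,99])*1000).round(1),(np.percentile(Y[k],[1,99])*1000).round(1))
s=r.state()
M=R.from_quat(s['eef_rot']);print(s['t'],s['eef_pos'],M.as_matrix().round(4),s['joint_positions'].round(2))
E
```

```text
panel plane offset 0.0002
w3 561 ((-0.10098934173583984, 0.4628181457519531), (46.086849212646484, 13.3168363571167), 43.21733474731445) [-1.43083    0.5292437] 0.05073175724630115
disc 558 [-21.3   9.4] [-10.4  21.8]
panel plane offset 0.0001
w5 747 ((0.05161094665527344, 0.9311447143554688), (45.733150482177734, 13.462993621826172), 42.392581939697266) [-0.9632643  1.030846 ] 0.05073409440764513
disc 733 [-21.3  10. ] [-9.1 21.8]
25.425 [ 0.49824744 -0.18723776  0.2151499 ] [[ 9.783e-01  2.073e-01 -9.000e-04]
 [ 2.073e-01 -9.783e-01  6.000e-04]
 [-7.000e-04 -7.000e-04 -1.000e+00]] [-0.59  0.06  1.74 -0.    1.34  0.78]
```

```bash
cat > kn.py <<'E'
from h import *
a=np.radians(35);z=np.radians(12.2)
n=np.array([np.sin(a)*np.cos(z),np.sin(a)*np.sin(z),np.cos(a)]);py=np.array([-np.sin(z),np.cos(z),0]);px=np.cross(py,n)
pc=np.array([.5285,-.2897,.0722])+.0007*py
def pose(h,bar):  # h above grip pt, bar angle deg
    t=np.radians(bar-90);y=np.cos(t)*px+np.sin(t)*py;zz=-n;x=np.cross(y,zz)
    return pc+n*(.041+h),R.from_matrix(np.c_[x,y,zz])
def delta(p,Q):
    s=r.state();C=R.from_quat(s['eef_rot']);print('t',s['t'],'F',s['wrist_force'].round(1),'gap',round(s['finger_gap'],4))
    print('target',p.round(4),'d mm',((p-s['eef_pos'])@C.as_matrix()*1000).round(1),'rot',(C.inv()*Q).as_rotvec().round(4))
def rep():
    s=r.state();M=R.from_quat(s['eef_rot']).as_matrix();d=s['eef_pos']-pc
    y=M[:,1];print('h above panel %.1f  px %.1f py %.1f  bar(jaw+90) %.2f  axis err deg %.2f'%(d@n*1000,d@px*1000,d@py*1000,np.degrees(np.arctan2(y@py,y@px))+90,np.degrees(np.arccos(np.clip(-M[:,2]@n,-1,1)))),s['joint_positions'].round(2),'F.n %.1f'%(s['wrist_force']@n),s['wrist_force'].round(1),s['finger_gap'].round(4),s['t'])
E
python3 - <<'E'
from kn import *
delta(*pose(.08,42.8)); rep()
E
```

```text
t 25.425 F [-0.4 -0.4 -0.4] gap 0.046
target [ 0.5962 -0.2743  0.1713] d mm [ 77.8 105.6  43.7] rot [ 0.2259 -0.582  -0.7271]Traceback (most recent call last):
  File "<stdin>", line 2, in <module>
  File "kn.py", line 13, in rep
    y=M[:,1];print('h above panel %.1f  px %.1f py %.1f  bar(jaw+90) %.2f  axis err deg %.2f'%(d@n*1000,d@px*1000,d@py*1000,np.degrees(np.arctan2(y@py,y@px))+90,np.degrees(np.arccos(np.clip(-M[:,2]@n,-1,1)))),s['joint_positions'].round(2),'F.n %.1f'%(s['wrist_force']@n),s['wrist_force'].round(1),s['finger_gap'].round(4),s['t'])
                                                                                                                                                                                                                                                                                                         ^^^^^^^^^^^^^^^^^^^^^
AttributeError: 'float' object has no attribute 'round'
```

Call:
servo_tool --deltas "30 40 0 0.075 -0.194 -0.242 0;60 80 0 0.15 -0.388 -0.485 0;78 106 20 0.226 -0.582 -0.727 0;78 106 44 0.226 -0.582 -0.727 0;78 106 44 0.226 -0.582 -0.727 0;78 106 44 0.226 -0.582 -0.727 0;78 106 44 0.226 -0.582 -0.727 0;78 106 44 0.226 -0.582 -0.727 0;78 106 44 0.226 -0.582 -0.727 0"

```text
t: 26.55
eef_pos: [0.5968, -0.2756, 0.1732]
eef_rot: [0.847, 0.44, -0.289, -0.078]
wrist_force: [-0.1, -0.1, -0.7]
finger_gap: 0.0459
```

```bash
sed -i "s/s\['finger_gap'\].round(4)/round(s['finger_gap'],4)/" kn.py; python3 - <<'E'
from kn import *
import pickle
rep();delta(*pose(.0,42.8));
s=r.state();c=grab('wrist');pickle.dump((c,s),open('w20.pkl','wb'));save(c,'w20')
E
```

```text
h above panel 122.7  px -0.8 py -1.4  bar(jaw+90) 42.66  axis err deg 0.16 [-0.45  0.85  0.89 -0.38  1.89  0.13] F.n -0.7 [-0.1 -0.1 -0.7] 0.0459 26.55
t 26.55 F [-0.1 -0.1 -0.7] gap 0.0459
target [ 0.5513 -0.284   0.1058] d mm [ 1.4 -0.7 81.7] rot [ 0.0025 -0.0014 -0.0025]
```

View pics/w20.png

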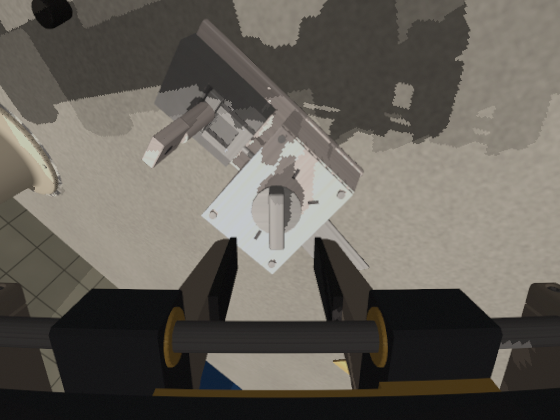

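```bash
python3 - <<'E'
from kn import *
import pickle
c,s=pickle.load(open('w20.pkl','rb'))
f=c['frame'][140:290,190:370,::-1];cv2.imwrite('pics/w20z.png',cv2.resize(f,None,fx=4.4,fy=4.4,interpolation=cv2.INTER_CUBIC))
P=cloud(c);H=(P-pc)@n;X=(P-pc)@px*1000;Y=(P-pc)@py*1000
B=(abs(X)<50)&(abs(Y)<42)
k=B&(abs(H)<.004);o=np.median(H[k]);print('plane off',o,k.sum())
A=P[k];ce=A.mean(0);nn=np.linalg.svd(A-ce)[2][2];nn*=np.sign(nn[2]);print('tilt err',np.degrees(np.arccos(nn@n)))
k=B&(abs(H-o-.051)<.003);q=np.c_[X[k],Y[k]].astype(np.float32);print(k.sum(),cv2.minAreaRect(q),H[k].mean())
def onp(uv):
    O,d=rays(c,uv);q=O+d*(((pc+n*o-O)@n)/(d@n))[:,None]-pc;return np.c_[q@px,q@py]*1000
m=onp([(296.5,173.5),(258,236),(313,202.5),(202,214),(352,194),(273,272),(270,130)]);print(m.round(1))
print(np.degrees(np.arctan2(m[0,1]-m[1,1],m[0,0]-m[1,0])),np.degrees(np.arctan2(m[2,1],m[2,0])))
E
```

```text
plane off 1.131855922421399e-05 7284
tilt err 0.17982385372284607
902 ((0.97711181640625, -0.38347434997558594), (45.974830627441406, 11.822696685791016), 42.62141036987305) 0.05074542314210176
[[ 34.4   5.7]
 [-33.7  -8.9]
 [ 25.2 -24.2]
 [-52.8  44.1]
 [ 55.3 -44.9]
 [-52.1 -45.2]
 [ 46.4  48.8]]
12.091183670909489 -43.82281354701754
```

View pics/w20z.png

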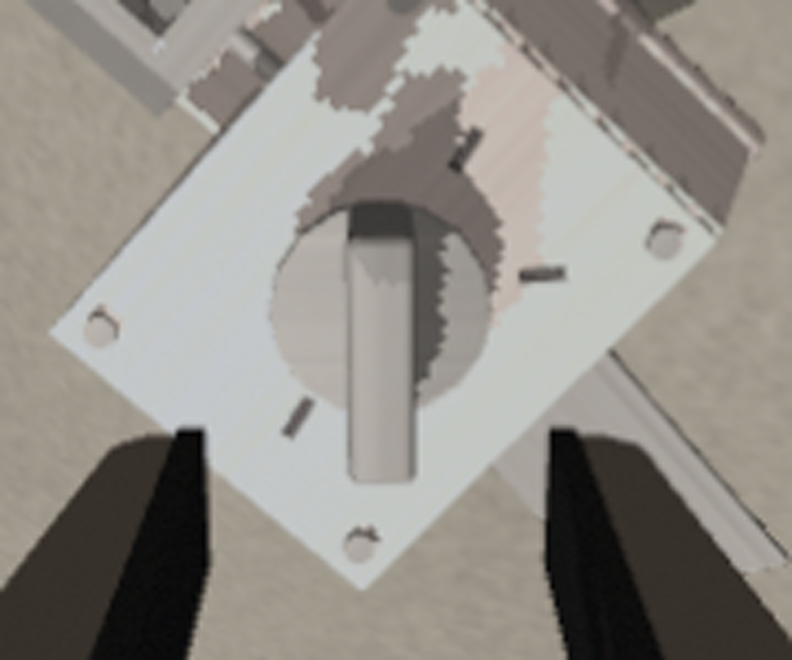

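Call:
servo_tool --deltas "1.5 -0.5 30 0.0025 -0.0014 -0.0025 0;1.5 -0.5 60 0.0025 -0.0014 -0.0025 0;1.5 -0.5 75 0.0025 -0.0014 -0.0025 0;1.5 -0.5 80.5 0.0025 -0.0014 -0.0025 0;1.5 -0.5 80.5 0.0025 -0.0014 -0.0025 0;1.5 -0.5 80.5 0.0025 -0.0014 -0.0025 -1;1.5 -0.5 80.5 0.0025 -0.0014 -0.0025 -1;1.5 -0.5 80.5 0.0025 -0.0014 -0.0025 -1;1.5 -0.5 80.5 0.0025 -0.0014 -0.0025 -1"

```text
t: 27.72
eef_pos: [0.553, -0.2838, 0.1054]
eef_rot: [0.845, 0.441, -0.29, -0.079]
wrist_force: [4.1, -2.1, -0.9]
finger_gap: 0.0117
```

```bash
python3 - <<'E'
from kn import *
rep();delta(*pose(.0,42.6));
E
```

```text
h above panel 41.6  px 1.6 py -0.1  bar(jaw+90) 42.91  axis err deg 0.09 [-0.49  0.8   1.09 -0.38  1.72  0.16] F.n 1.3 [ 4.1 -2.1 -0.9] 0.0117 27.725
t 27.725 F [ 4.1 -2.1 -0.9] gap 0.0117
target [ 0.5513 -0.284   0.1058] d mm [-1.1 -1.1  0.6] rot [0.0012 0.0008 0.0054]
```

Call:
servo_tool --deltas "0 0.8 0 0 0 0.1 -1;0 0.8 0 0 0 0.25 -1;0 0.8 0 0 0 0.4 -1;0 0.8 0 0 0 0.535 -1;0 0.8 0 0 0 0.535 -1;0 0.8 0 0 0 0.535 -1;0 0.8 0 0 0 0.535 -1"

```text
t: 28.6
eef_pos: [0.5536, -0.2846, 0.1051]
eef_rot: [0.932, 0.203, -0.3, 0.0]
wrist_force: [4.5, -4.2, -1.9]
finger_gap: 0.0112
```

```bash
python3 - <<'E'
from kn import *
import pickle
rep();delta(*pose(-.012,12.1));
s=r.state();print(s['wrist_torque']@n);c=grab('wrist');pickle.dump((c,s),open('w21.pkl','wb'));save(c,'w21')
E
```

```text
h above panel 41.6  px 2.1 py -1.1  bar(jaw+90) 12.39  axis err deg 0.12 [-0.49  0.81  1.09 -0.38  1.72  0.69] F.n 0.4 [ 4.5 -4.2 -1.9] 0.0112 28.6
t 28.6 F [ 4.5 -4.2 -1.9] gap 0.0112
target [ 0.5446 -0.2855  0.096 ] d mm [-1.8 -1.5 12.6] rot [ 0.0021 -0.0001  0.005 ]
-0.028407250370465098
```

View pics/w21.png

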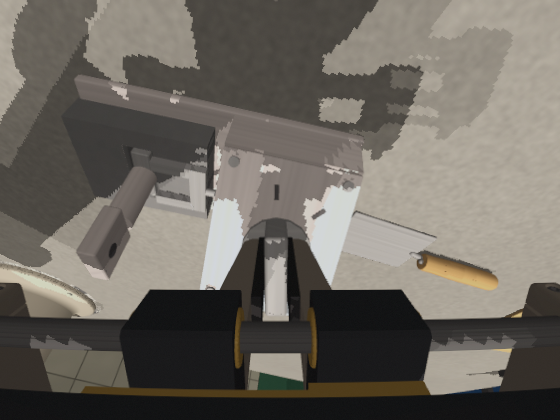

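Call:
servo_tool --deltas "0.8 1 0 0 0 0 -1;0.8 1 3 0 0 0 -1;0.8 1 6 0 0 0 -1;0.8 1 9 0 0 0 -1;0.8 1 12 0 0 0 -1;0.8 1 14 0 0 0 -1;0.8 1 14 0 0 0 -1"

```text
t: 29.52
eef_pos: [0.5469, -0.2862, 0.0951]
eef_rot: [0.932, 0.202, -0.301, 0.001]
wrist_force: [5.8, 0.1, 9.5]
finger_gap: 0.0123
```

```bash
python3 - <<'E'
from kn import *
import pickle
rep()
s=r.state();print(s['wrist_torque']@n);c=grab('wrist');pickle.dump((c,s),open('w22.pkl','wb'));save(c,'w22')
E
```

```text
h above panel 29.5  px 2.3 py -1.2  bar(jaw+90) 12.22  axis err deg 0.08 [-0.49  0.8   1.12 -0.39  1.7   0.69] F.n 11.0 [5.8 0.1 9.5] 0.0123 29.525
0.061512539007894045
```

View pics/w22.png

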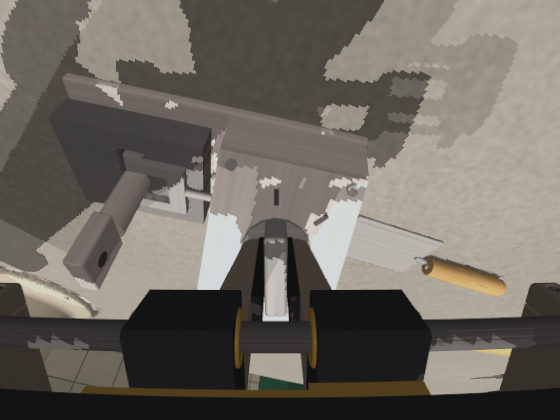

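Call:
servo_tool --deltas "0 0 0.5 0 0 0.12 -1;0 0 0.5 0 0 0.27 -1;0 0 0.5 0 0 0.42 -1;0 0 0.5 0 0 0.57 -1;0 0 0.5 0 0 0.72 -1;0 0 0.5 0 0 0.84 -1;0 0 0.5 0 0 0.93 -1;0 0 0.5 0 0 0.93 -1;0 0 0.5 0 0 0.93 -1"

```text
t: 30.7
eef_pos: [0.547, -0.2879, 0.0954]
eef_rot: [0.924, -0.238, -0.267, 0.137]
wrist_force: [5.7, -4.8, 9.6]
finger_gap: 0.0119
```

```bash
python3 - <<'E'
from kn import *
import pickle
rep()
s=r.state();print(s['wrist_torque']@n);c=grab('wrist');pickle.dump((c,s),open('w23.pkl','wb'));save(c,'w23')
E
```

```text
h above panel 29.5  px 1.8 py -2.9  bar(jaw+90) -41.16  axis err deg 0.27 [-0.49  0.8   1.12 -0.39  1.7   1.63] F.n 10.5 [ 5.7 -4.8  9.6] 0.0119 30.7
0.0686715236668094
```

View pics/w23.png

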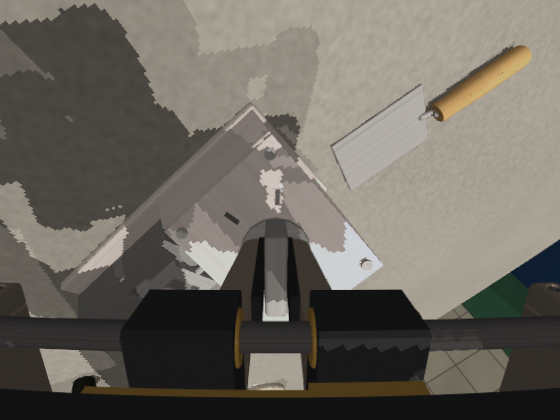

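Call:
servo_tool --deltas "0 0.8 -2 0 0 0 -1;0 0.8 -4 0 0 0 -1;0 0.8 -4 0 0 0 -0.4;0 0.8 -4 0 0 0 -0.2;0 0.8 -4 0 0 0 -0.2;0 0.8 -30 0 0 0 -0.2;0 0.8 -80 0 0 0 0;0 0.8 -110 0 0 0 0;0 0.8 -110 0 0 0 0;0 0.8 -110 0 0 0 0"

```text
t: 32.0
eef_pos: [0.606, -0.2733, 0.181]
eef_rot: [0.923, -0.237, -0.271, 0.135]
wrist_force: [-0.2, 0.4, -0.1]
finger_gap: 0.0457
```

```bash
python3 - <<'E'
from kn import *
import pickle
rep()
s=r.state();c=grab('wrist');pickle.dump((c,s),open('w24.pkl','wb'));save(c,'w24')
P=cloud(c);H=(P-pc)@n;X=(P-pc)@px*1000;Y=(P-pc)@py*1000
B=(abs(X)<50)&(abs(Y)<42);k=B&(abs(H)<.004);o=np.median(H[k])
k=B&(H-o>.034)&(H-o<.056);h=(H[k]-o)*1000;print('bar top h',np.median(h),np.percentile(h,[5,95]))
k=B&(abs(H-o-np.median(h)/1000)<.003);print(cv2.minAreaRect(np.c_[X[k],Y[k]].astype(np.float32)))
E
```

```text
h above panel 134.6  px 2.4 py -1.0  bar(jaw+90) -40.96  axis err deg 0.29 [-0.44  0.87  0.83 -0.38  1.92  1.59] F.n -0.2 [-0.2  0.4 -0.1] 0.0457 32.0
bar top h 41.836137186967484 [40.21628335 43.03459337]
((0.6609992980957031, -1.1406097412109375), (11.5831880569458, 45.77874755859375), 48.82184600830078)
```

View pics/w24.png

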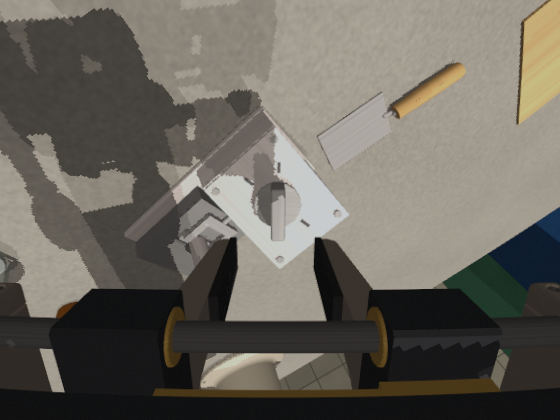

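```bash
python3 - <<'E'
from kn import *
z=np.radians(12.0);x=np.array([np.cos(z),np.sin(z),0]);zz=np.array([0,0,-1.]);y=np.cross(zz,x)
delta(np.array([.46,-.2,.235]),R.from_matrix(np.c_[x,y,zz]))
E
```

```text
t 32.05 F [ 0.7 -0.3 -0.6] gap 0.046
target [ 0.46  -0.2    0.235] d mm [-168.9   11.1   29.3] rot [ 0.2185  0.5898 -0.6892]
```

Call:
servo_tool --deltas "-20 2 -30 0 0 0 0;-70 5 -20 0.07 0.19 -0.22 0;-120 8 0 0.14 0.38 -0.44 0;-169 11 29 0.2185 0.5898 -0.6892 0;-169 11 29 0.2185 0.5898 -0.6892 0;-169 11 29 0.2185 0.5898 -0.6892 0;-169 11 29 0.2185 0.5898 -0.6892 0;-169 11 29 0.2185 0.5898 -0.6892 0;-169 11 29 0.2185 0.5898 -0.6892 0"

```text
t: 33.17
eef_pos: [0.4608, -0.1997, 0.2359]
eef_rot: [0.995, 0.104, 0.001, 0.001]
wrist_force: [0.5, 0.5, 0.0]
finger_gap: 0.0462
```

```bash
cat > fin.py <<'E'
from kn import *
import pickle,sys
s=r.state();print(s['t'],s['eef_pos'],s['wrist_force'].round(1))
c=grab('wrist');pickle.dump((c,s),open('w25.pkl','wb'))
f=c['frame'][:,:,::-1];cv2.imwrite('pics/%s.png'%sys.argv[1],cv2.resize(f[40:260,170:450],None,fx=2.8,fy=2.8,interpolation=cv2.INTER_CUBIC))
d=grab('side');cv2.imwrite('pics/%ss.png'%sys.argv[1],cv2.resize(d['frame'][230:350,240:380,::-1],None,fx=5,fy=5,interpolation=cv2.INTER_CUBIC))
P=cloud(c);az=np.radians(12.2);dx=P[...,0]-.496;dy=P[...,1]+.1866
X=(dx*np.cos(az)+dy*np.sin(az))*1000;Y=(-dx*np.sin(az)+dy*np.cos(az))*1000;z=P[...,2]*1000
k=(abs(X)<24)&(abs(Y)<16)&(abs(z-110)<7);q=np.c_[X[k],Y[k]].astype(np.float32);print('tab',k.sum(),np.median(z[k]),cv2.minAreaRect(q),'slope deg',np.degrees(np.linalg.lstsq(np.c_[X[k],Y[k],np.ones(k.sum())],z[k],rcond=None)[0][:2]).round(2))
k=(X>14)&(X<19)&(abs(Y)<4)&(z<60);print('footarea/prong',np.median(z[k]) if k.any() else None)
k=(X>-30)&(X<30)&(Y>13)&(Y<30)&(z<40);print('deck',np.median(z[k]))
k=(abs(z-36.8)<2)&(abs(X)<26)&(Y<25)&(Y>-50);print('fork',k.sum(),cv2.minAreaRect(np.c_[X[k],Y[k]].astype(np.float32)),np.median(z[k]))
E
python3 fin.py w25
```

```text
33.175 [ 0.46083922 -0.19969905  0.23585646] [0.5 0.5 0. ]
tab 490 110.14959651969065 ((-0.023860931396484375, 0.7200112342834473), (11.609816551208496, 33.35283660888672), 89.85969543457031) slope deg [-1.48 -0.41]
footarea/prong 30.404052312675123
deck 29.829214074944822
fork 816 ((0.6090488433837891, -26.07461166381836), (45.269981384277344, 47.10606384277344), 1.6294870376586914) 36.620401815147275
```

View pics/w25.png

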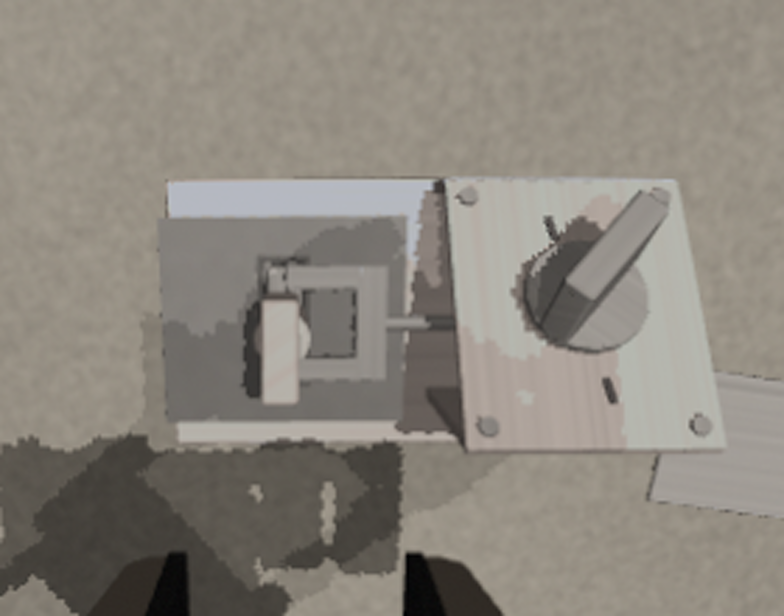

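View pics/w25s.png

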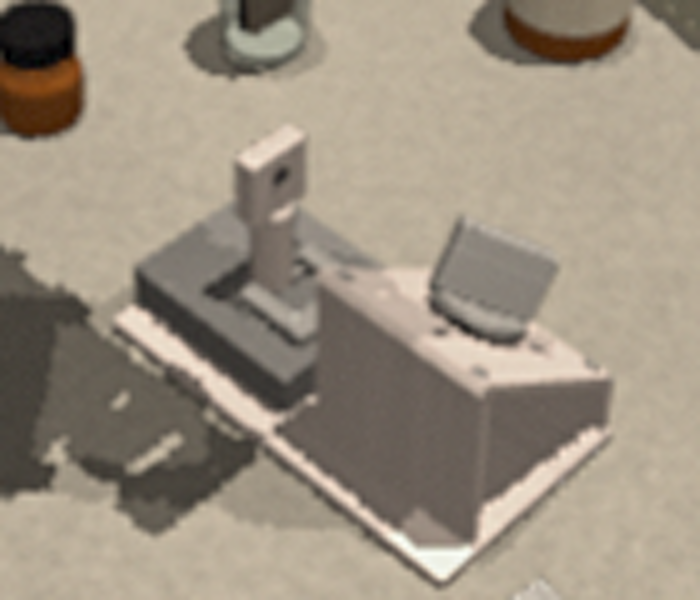

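```bash
python3 - <<'E'
from h import *
c=grab('scene');save(c,'scene_end')
s=r.state();print(s['t'],s['wrist_force'].round(2),s['joint_vel'].round(3))
E
```

```text
33.325 [ 0.14 -0.08 -0.16] [ 0.    -0.002 -0.002  0.    -0.001 -0.003]
```

View pics/scene_end.png

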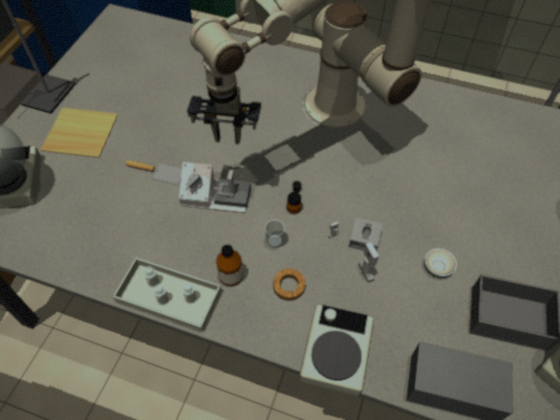

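```bash
python3 -c "
from cell import job
print(job.hand_in())"
```

```text
the job is handed in; nothing more can be done
None
```

The post is standing in the anchor base with the screw-knob locked, but its foot measured about 2 mm short of fully down in the pocket. The job is handed in, at about 33 s of the 64 s allowed.

**What I did:** I gripped the post by its tab and raised it 3 mm under the guard. I then turned it about 91° to line up with the slot, lifted it out and put its foot in the pocket. At the knob, I turned the bar to the two opposite marks, pushed it in 12 mm, turned it clockwise to about 1.48 rad and let go.

**Checks that passed:**
- **Screw:** it stayed in by about 9.2 mm, with the bar at about 1.46 rad, near the third mark.
- **Fork:** it moved forward about 9 mm, and its prongs are over the foot.
- **Post:** it stands within about 1.5° of upright.
- **Surroundings:** the final bench picture shows the bystanders where they were, and the robot was touching nothing.

**Check that disagreed:** the tab top measured 80.3 mm above the deck, where fully seated should give 78 mm. I re-centred the foot across the pocket's play and pressed with up to 31 N. It went about 1 mm lower under load but came back up when released. I think the 20 mm stem is resting on the edges of the 17.5 mm wide pocket, but I could not confirm that.

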